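Heft the paste cartridges and sort full from empty

ROBOT

A 6-joint arm with a two-finger parallel gripper is mounted at the origin on the work surface. World frame = base frame: x ahead of the robot, y to its left, z up, the work surface at z = 0. Lengths are in mm, angles in rad, forces in N, time in s.
With the tool pointing down it reaches from about 250 to 775 mm from the base axis. Payload 8.9 kg.
Tool frame: the origin (TCP) lies at the very end of the fingers, on their centre line; the grasp point (between the pads) lies 19 mm behind it; z points along the fingers, y is the direction in which the jaws open and shut (so a half turn about z gives the same grasp; the last joint's range is limited). The gripper opens to 85 mm and grips with 20 to 120 N. Pads are 22 mm wide; open, the fingers measure 114 mm over their backs; the gripper's body (76 mm by 85 mm) begins 54 mm behind the grasp point. The pads swing forward as they close: fully open they stand 13 mm farther back than shut.
Start: joints at [-0.139, 0.291, -0.153, 1.127, 0, 1.431], TCP at [524.999, 0.004, 231.305] pointing down, gripper open.
Joint ranges: [-2.52, 2.52], [-0.91, 1.74], [-1.3, 1.37], [-1.96, 2.02], [-1.52, 1.47], [-3.14, 3.14]. Speed limits (rad/s): [2.22, 2.22, 2.79, 3.14, 3.14, 3.14].

INTERFACE

Orientations are given as a unit quaternion [x, y, z, w].
In Python, from workcell import robot gives the robot as it stands.
- The arm moves only by the tool step_arm, never from a script. Its argument "targets" is a list of rows, each a list of 5 numbers: the closure, from -1 (fully open) to 1 (shut), then the shift along the tool's x, y, z in m, then the turn about the tool's z in rad. In form: [[fingers, x, y, z, spin], ...]. A call has 1 to 8 rows; each row is the pose to reach, as a shift and turn from the pose commanded when the call began, along the tool's axes at that moment; what a row does not reach only later rows make up. A row lasts 1/10 s, in which the tool goes at most 50 mm and 8.59 degrees, less where a joint would pass 70% of its speed; a pose out of reach is approached as far as the arm can. A call with a gripper value outside its range is refused whole. The fingers move at their own pace and stop on an object; the grip force is fixed at half the most. Time passes only in rows, so rows that repeat a pose let the fingers close. It gives the time, the measured TCP pose, the force and the opening at its end, in the units of the state.
- robot.get_state(): the state, without advancing time (a new reading comes with each control period).
- robot.grab_frame(name): name is "scene" or "side" or "wrist"; returns the picture (480x640x3 uint8, red, green, blue); there is no depth.
- robot.camera_model(name): a dict with "mtx" (3x3 intrinsics, pixels), "R" (3x3) and "t" (3): a world point X has camera coordinates R X + t; the wrist camera has in their place "mount" (4x4, takes a point from camera to tool coordinates, whose origin is the TCP and whose axes are the flange's). Camera axes: x right, y down, z forward; pixel columns grow to the right and rows downward; lengths in mm; the calibration is good to about 2 mm. A picture is of the moment at which its call begins: read the wrist's pose just before it. camera_model takes no time and is no camera call.
- robot.sign_off(): hands the job in, once; it reports no verdict.
The state is a dict: "t": time; "joint_pos": joint angles; "dq": joint speeds; "effort": joint torques, N m; "position": TCP position; "eef_rot": TCP orientation; "force": force on the tool from outside, world axes, zero at the start; "moment": the same for the moment, N m; "width": finger opening in mm.
Only numpy, scipy, OpenCV 4.12 (cv2) and the standard library are available. Lean on these libraries where they do the work, as an engineer would, in place of code of your own. Each camera call takes 0.05 s, during which the arm holds its last target.

TASK

The three grey solder-paste cartridges in the sloping rack look alike, and only their weight tells a full one from an empty one. Feel the weight of each as you lift it clear of the rack, then lay it down: full ones in free notches of the level carrier, empty ones flat in the black scrap box. Do not let any of them drop, and leave the desoldering pump, the cartridge already in the carrier and the other things on the bench where they are.

Things in the scene. Friction and masses are not known exactly. Their poses are not given: they have to be found in the camera images.
- cart_a_center (a point): first of three outwardly identical sealed paste cartridges, each full (about 0.3 kg) or empty (about 0.05 kg); any name may be either. Opaque grey barrel, 30 mm diameter, 110 mm long, black 12 mm nose 17 mm beyond its lower end. This point: middle of the barrel, on its axis; x along it from tail to nose. Starts in a rack notch, nose down the slope, away from the robot, z square to the slope
- cart_b_center (a point): another of the three cartridges, full or empty, of the same shape as cart_a: middle of its barrel, on its axis; x along it from tail to nose, z square to the slope at the start
- cart_c_center (a point): another of the three cartridges, full or empty, of the same shape as cart_a: middle of its barrel, on its axis; x along it from tail to nose, z square to the slope at the start
- rack_mid (a point): sloping aluminium rack: where the middle of a barrel lies, midway along its row of four V-notches, 85 mm above the bench. Level axes: x away from the robot, y along the row, z up. The notches, at y = -87, -29, 29, 87 mm, fall at 30 degrees towards +x; they hold the three cartridges and a pump in any order, with 28 mm between neighbouring barrels
- rack_foot (a point): middle of the top edge of the rack's stop plate, which runs along y across the foot of the slope and reaches 6 mm above the barrels' axes. Two notched rails, 12 mm wide, 34 mm up and down the slope from the barrels' middles, carry them, their flat tops 5 mm below the axes; between the rails is open space down to a sheet 39 mm below the axes
- carrier_mid (a point): level carrier, a dark base plate 100 x 244 mm with two notched aluminium rails at x = -34 and 34 mm: its middle, at the height of the axis of a seated cartridge, 34 mm above the bench, 30 mm above the plate. x along the notches, y across, z up. Four V-notches, 33 mm wide at the top, at y = -87, -29, 29, 87 mm; a barrel lies in one with its middle at x = 0, either way round
- bin_floor (a point): middle of the inner floor of the black open scrap box, 3 mm above the bench; inside 179 mm along x and 219 mm along y, its rim 42 mm above this floor, z up. It and the carrier stand to the left and right, either way round
- stock_center (a point): a cartridge of the same shape that lies already in one of the carrier's four notches; to be left alone. Middle of its barrel, x along it
- pump_center (a point): a bystander: aluminium desoldering pump in one of the rack's notches, barrel diameter 22 mm and 105 mm long with a thin plunger rod; middle of its barrel, x along it down the slope
- pot: a bystander: steel pot of screwdrivers, 72 mm across, 142 mm high with its tools, standing between the carrier and the scrap box; origin under its middle
- spool: a bystander: spool of solder wire standing on its flange, 60 mm across, 48 mm high; origin under its middle
- jar: a bystander: small amber flux jar, 48 mm across, 55 mm high; origin under its middle
- driver: a bystander: small screwdriver lying on the bench between the robot and the rack, 120 mm long and under 30 mm high; x along it

How it is judged:
By the outcome, as a careful person would: the job done as asked, in the order asked, and still so for the second after the job is handed in, with the robot touching nothing.
It also fails if it takes over 72 s, if anything falls off the work surface, if the arm or the gripper's body presses on something with over 40 N, if the wrist force passes 120 N, or if a joint passes its speed limit or range.

## Working session

There is one attempt and no reset: what is moved stays moved. The work goes in short steps, Python scripts to look and compute and a tool call to move; the robot and the scene stay as the last step left them, time stands still between calls to the robot, and variables do not carry over. Pictures are saved under pics/ and viewed, and the job is handed in when it is done.

Besides the shell and the picture viewer there is one more tool, called after ">>>" as name([rows], argument=value, ...), one row to a line, values as JSON. step_arm: Moves the arm, as the interface text tells. Its arguments: {"type":"object","properties":{"targets":{"type":"array"}},"required":["targets"]}

```bash
ls; mkdir -p pics
python3 - <<'E'
from workcell import robot
import cv2,numpy as np
s=robot.get_state()
for k,v in s.items(): print(k,np.round(v,3))
for n in ("scene","side","wrist"):
    im=robot.grab_frame(n); cv2.imwrite(f"pics/{n}0.png",im[:,:,::-1])
    m=robot.camera_model(n)
    for k,v in m.items(): print(n,k,np.round(v,3).tolist())
E
```

```text
pics
t 0.0
joint_pos [-0.139  0.291 -0.154  1.127 -0.     1.432]
dq [-0.002  0.001 -0.001 -0.     0.     0.   ]
effort [-3.0000e-03 -5.3715e+01  3.3136e+01  1.6000e-02 -0.0000e+00  0.0000e+00]
position [5.24553e+02 6.60000e-02 2.30738e+02]
eef_rot [ 0.707  0.707 -0.    -0.001]
force [0.668 0.187 0.177]
moment [-0.013  0.002 -0.047]
width 85.697
scene mtx [[568.969, 0.0, 320.152], [0.0, 568.969, 237.231], [0.0, 0.0, 1.0]]
scene R [[-0.451, 0.892, 0.01], [0.557, 0.291, -0.778], [-0.697, -0.345, -0.628]]
scene t [246.147, -242.622, 1543.649]
side mtx [[573.173, 0.0, 320.4], [0.0, 573.173, 242.048], [0.0, 0.0, 1.0]]
side R [[0.869, -0.494, 0.004], [-0.284, -0.506, -0.814], [0.405, 0.707, -0.58]]
side t [-479.536, 193.602, 1023.027]
wrist mtx [[405.528, 0.0, 318.19], [0.0, 405.528, 229.986], [0.0, 0.0, 1.0]]
wrist mount [[-0.0, -0.966, -0.26, 65.603], [1.0, -0.0, 0.0, -0.262], [-0.0, -0.26, 0.966, -142.071], [0.0, 0.0, 0.0, 1.0]]
```

View pics/scene0.png

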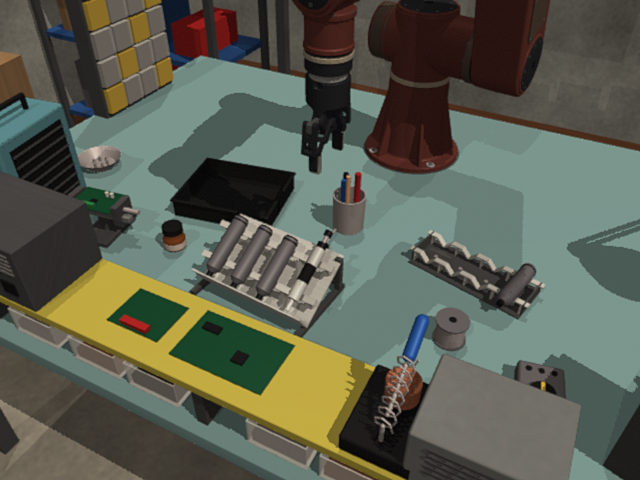

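View pics/side0.png

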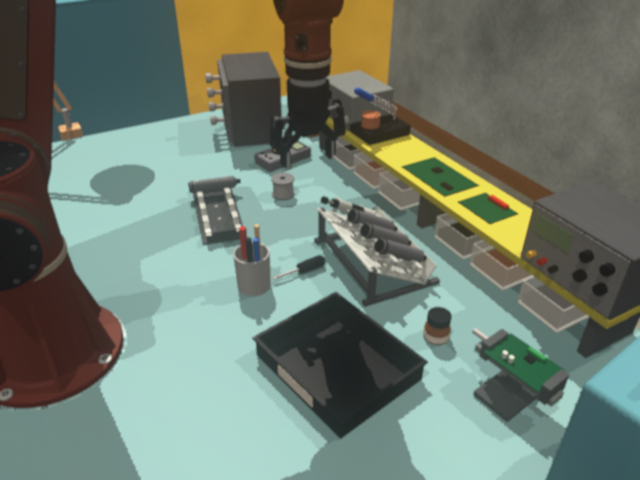

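View pics/wrist0.png

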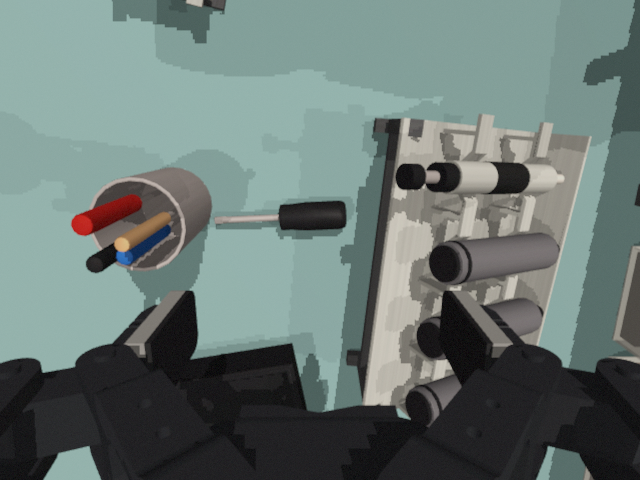

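The arm can't tilt, so I'll grip each cartridge at its 30° slope and level it by pressing its nose onto the support. The pump is in the +y notch, with the cartridges in the other three. The carrier is on the left (+y) and the box on the right. Next I'll enlarge the crops to measure.

```bash
cat > h.py <<'E'
import numpy as np,cv2
from scipy.spatial.transform import Rotation as Ro
from workcell import robot
def cam(name,state=None):
    m=robot.camera_model(name); K=np.array(m["mtx"])
    if name!="wrist":
        R=np.array(m["R"]);t=np.array(m["t"]); return K,R,t
    M=np.array(m["mount"]); Rt=Ro.from_quat(state["eef_rot"]).as_matrix(); p=np.array(state["position"])
    Rc=Rt@M[:3,:3]; c=Rt@M[:3,3]+p
    return K,Rc.T,-Rc.T@c
def ray(C,uv):
    K,R,t=C; d=R.T@np.linalg.inv(K)@np.array([uv[0],uv[1],1.]); return -R.T@t, d/np.linalg.norm(d)
def onz(C,uv,z):
    o,d=ray(C,uv); return o+d*(z-o[2])/d[2]
def tri(rs):
    A=np.zeros((3,3));b=np.zeros(3)
    for o,d in rs:
        P=np.eye(3)-np.outer(d,d);A+=P;b+=P@o
    x=np.linalg.solve(A,b); return x,[np.linalg.norm((np.eye(3)-np.outer(d,d))@(x-o)) for o,d in rs]
def proj(C,X):
    K,R,t=C; q=K@(R@np.asarray(X,float)+t); return q[:2]/q[2]
E
python3 - <<'E'
import cv2
a=cv2.imread('pics/scene0.png')
cv2.imwrite('pics/s_rack.png',cv2.resize(a[200:340,180:360],None,fx=4.3,fy=4.2,interpolation=cv2.INTER_CUBIC))
cv2.imwrite('pics/s_car.png',cv2.resize(a[220:325,395:560],None,fx=4.8,fy=4.8,interpolation=cv2.INTER_CUBIC))
b=cv2.imread('pics/side0.png')
cv2.imwrite('pics/d_all.png',cv2.resize(b[165:315,180:450],None,fx=2.9,fy=2.9,interpolation=cv2.INTER_CUBIC))
E
```

```text
(no output)
```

View pics/s_rack.png

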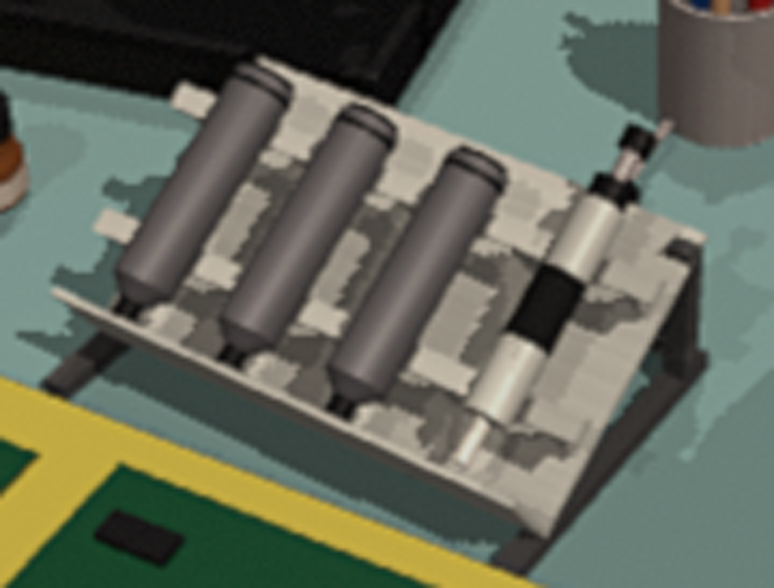

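View pics/s_car.png

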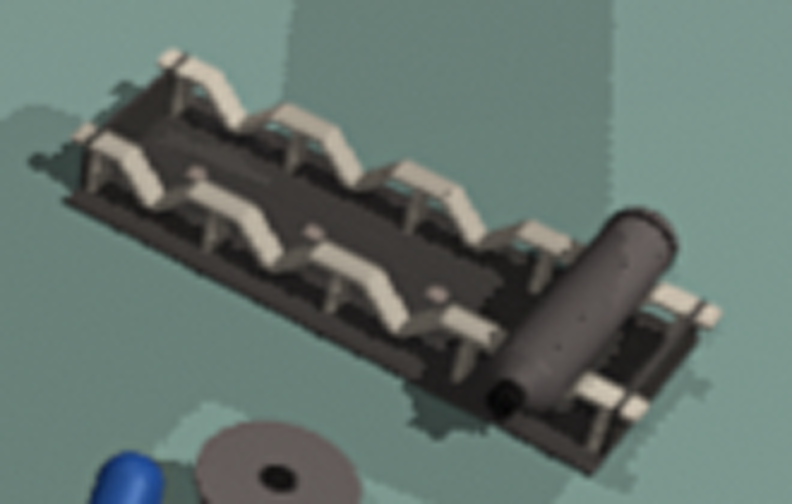

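View pics/d_all.png

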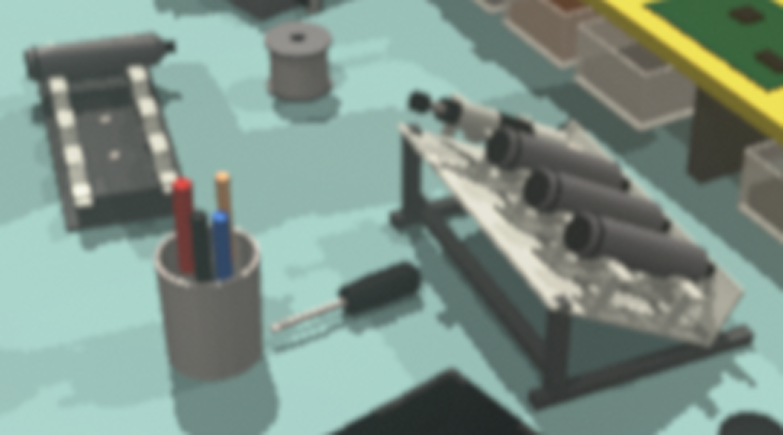

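The scene crop shows three cartridges: noses near pixels (210,273), (235,284), (260,295), tails near (242,218), (266,227), (291,237). The pump is on the right. In the carrier, the stock cartridge lies in the +y-most notch at about (517,284), and the other three are free.

Run:
```python
from h import *
S=cam("scene");D=cam("side")
sc=lambda u,v:(180+u/4.3,200+v/4.2)
ca=lambda u,v:(395+u/4.8,220+v/4.8)
sd=lambda u,v:(180+u/2.9,165+v/2.9)
def T(n,a,b):
    x,e=tri([ray(S,a),ray(D,b)]);print(n,x.round(1),np.round(e,1))
T("noseR",sc(130,308),sd(712,270));T("noseM",sc(236,354),sd(669,226));T("noseL",sc(342,404),sd(627,184))
T("tailR",sc(263,85),sd(581,234));T("tailM",sc(368,125),sd(540,190));T("tailL",sc(475,170),sd(500,148))
T("stock tail",ca(645,240),sd(35,62));T("stock nose",ca(503,400),sd(172,46))
T("pumpcap",sc(636,140),sd(418,101))
for n,p in dict(farL=(165,58),farR=(710,315),nearL=(80,132),nearR=(640,408)).items():print("rail",n,onz(S,ca(*p),29).round(1))
b=cv2.imread('pics/side0.png');print()
for n,p in dict(l=(255,342),t=(337,297),r=(424,365),b=(342,432)).items():print("bin rim",n,onz(D,p,45).round(1))
for n,p in dict(l=(207,160),t=(295,173),r=(274,222),b=(174,203)).items():print("bin rim scene",n,onz(S,p,45).round(1))
print("pot base",onz(D,(253,285),0).round(), onz(S,(349,228),0).round(),"spool top",onz(S,(452,316),48).round(),onz(D,(283,180),48).round(),"jar",onz(S,(172,227),55).round(),onz(D,(438,317),55).round())
s=robot.get_state();W=cam("wrist",s)
for n,z in (("tailL",126),("noseL",50)):pass
print("driver",onz(W,(218,219),8).round(),onz(W,(345,215),10).round())
```

```text
noseR [ 707.1 -154.8   48.1] [3.1 3.1]
noseM [712.  -96.9  48.8] [3.9 3.9]
noseL [717.4 -39.   49.6] [2.8 2.8]
tailR [ 602.4 -143.9  108.5] [0.5 0.5]
tailM [606.8 -86.7 108.5] [0.2 0.2]
tailL [611.9 -28.8 108.2] [0.8 0.8]
stock tail [398.4 382.8  33.1] [1.2 1.2]
stock nose [513.7 352.6  31.5] [0.4 0.4]
pumpcap [579.2  32.4 124.7] [0.7 0.7]
rail farL [367.5 170.1  29. ]
rail farR [425.1 415.2  29. ]
rail nearL [433.5 154.   29. ]
rail nearR [490.5 400.5  29. ]

bin rim l [ 308.7 -200.6   45. ]
bin rim t [ 491.1 -169.1   45. ]
bin rim r [ 528.3 -384.1   45. ]
bin rim b [ 344.  -428.4   45. ]
bin rim scene l [ 367.4 -402.2   45. ]
bin rim scene t [ 318.6 -182.4   45. ]
bin rim scene r [ 507.7 -129.2   45. ]
bin rim scene b [ 550.2 -359.7   45. ]
pot base [388.  -9.   0.] [400.  -2.   0.] spool top [601. 286.  48.] [600. 275.  48.] jar [ 631. -300.   55.] [ 614. -313.   55.]
driver [432. -22.   8.] [549. -18.  10.]
```

Yaw is roughly −5.5° for the rack and −13° for the carrier. The bin needs a better view. I'll move to a survey pose over the rack with the jaws turned along its row.

>>> step_arm([
  [0,-0.03,0.015,-0.04,-0.145],
  [0,-0.06,0.03,-0.08,-0.29],
  [0,-0.09,0.045,-0.12,-0.435],
  [0,-0.09,0.045,-0.12,-0.58],
  [0,-0.09,0.045,-0.12,-0.725],
  [0,-0.09,0.045,-0.12,-0.87],
  [0,-0.09,0.045,-0.12,-1.015],
  [0,-0.09,0.045,-0.12,-1.16],
])

```text
t: 0.95
position: [569.9, -90.0, 351.0]
eef_rot: [0.201, 0.98, 0.0, -0.0]
force: [0.1, -0.0, 0.1]
width: 42.4
```

>>> step_arm([
  [0,0,0,0,-0.145],
  [0,0,0,0,-0.29],
  [0,0,0,0,-0.315],
  [0,0,0,0,-0.315],
  [0,0,0,0,-0.315],
])

```text
t: 1.45
position: [570.0, -90.0, 351.1]
eef_rot: [0.049, 0.999, 0.0, -0.0]
force: [-0.1, -0.7, -1.7]
width: 42.5
```

Run:
```python
from h import *
import pickle
s=robot.get_state();im=robot.grab_frame("wrist");cv2.imwrite("pics/w1.png",im[:,:,::-1]);pickle.dump(s,open("w1.pkl","wb"))
im=robot.grab_frame("side");cv2.imwrite("pics/d1.png",im[:,:,::-1])
print({k:np.round(s[k],3) for k in s})
print(Ro.from_quat(s["eef_rot"]).as_matrix().round(3))
```

```text
{'t': np.float64(1.45), 'joint_pos': array([-0.283,  0.367,  0.267,  1.471,  0.   , -0.184]), 'dq': array([ 0.001,  0.001, -0.001,  0.001, -0.001, -0.01 ]), 'effort': array([-2.0000e-03, -6.0243e+01,  3.4536e+01,  4.0000e-03, -0.0000e+00,
       -4.1000e-02]), 'position': array([569.954, -89.972, 351.149]), 'eef_rot': array([ 0.049,  0.999,  0.   , -0.   ]), 'force': array([-0.105, -0.727, -1.668]), 'moment': array([-0.013, -0.043, -0.042]), 'width': np.float64(42.491)}
[[-0.995  0.099 -0.   ]
 [ 0.099  0.995  0.   ]
 [ 0.     0.    -1.   ]]
```

View pics/w1.png

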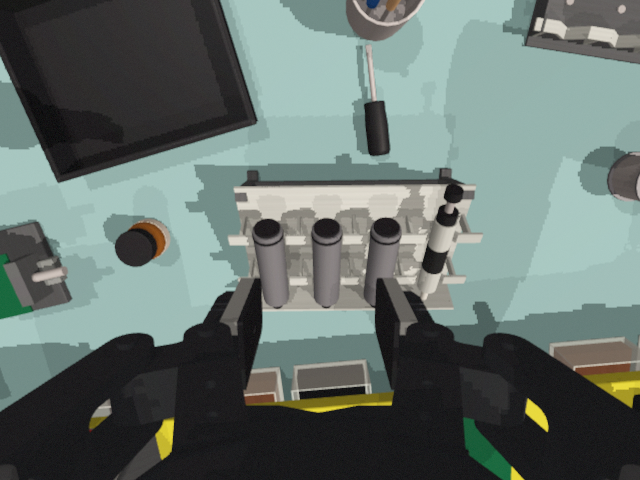

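The survey shows the rack level in the image, with cartridges at columns 270, 326 and 384 (rows 220–305) and the pump at column 440. The box is upper left and the pot, carrier and driver are at the top. I'll zoom in to measure.

Run:
```python
import cv2
a=cv2.imread('pics/w1.png')
cv2.imwrite('pics/w1r.png',cv2.resize(a[170:320,225:485],None,fx=3,fy=3,interpolation=cv2.INTER_CUBIC))
```

```text
(no output)
```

View pics/w1r.png

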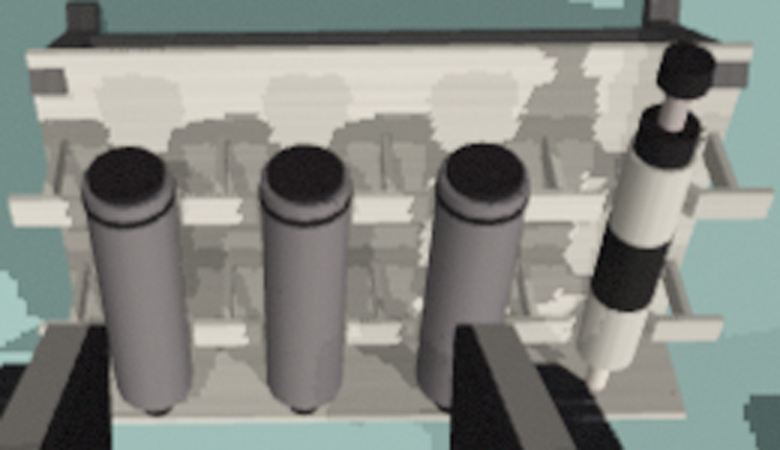

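```bash
cat > pick.py <<'E'
from h import *
import pickle
s=pickle.load(open("w1.pkl","rb"));W=cam("wrist",s)
c=lambda u,v:(225+u/3,170+v/3)
T=[onz(W,c(*p),112.5) for p in ((127,176),(305,173),(484,174))]
for t in T: print("tail",t.round(1))
yd=(T[2]-T[0])/np.linalg.norm(T[2]-T[0]); print("spacing",np.linalg.norm(T[1]-T[0]),np.linalg.norm(T[2]-T[1]))
yaw=np.arctan2(-yd[0],yd[1]); print("yaw",np.degrees(yaw))
xd=np.array([np.cos(yaw),np.sin(yaw),0])
for t in T: print("center",(t+xd*55*np.cos(np.pi/6)-[0,0,27.5]).round(1))
# noses: nose bottom tips, z = 85-72*.5=49
for p in ((158,413),(305,412)): print("nose tip",onz(W,c(*p),49).round(1), (onz(W,c(*p),49)-xd*72*.866).round(1))
# axes check: barrel mid silhouettes at lower end row (v=370)
for p in (((113+191)/2,370),((268+343)/2,370),((97+182)/2,260),((265+346)/2,260),((430+519)/2,260)): print(onz(W,c(*p),85).round(1))
# rack top edge ends 
print("driver tip/end",onz(W,(368,45),8).round(),onz(W,(378,153),12).round())
print("bin inner corner(rim)",[onz(W,p,45).round().tolist() for p in ((256,122),(60,180))])
print("jar top",onz(W,(136,245),55).round(),"spool",onz(W,(635,178),48).round(),"pot",onz(W,(385,12),80).round())
E
python3 pick.py
```

```text
tail [ 599.9 -142.7  112.5]
tail [604.6 -85.3 112.5]
tail [610.7 -27.7 112.5]
spacing 57.627838751538995 57.908905974076625
yaw -5.329864865919806
center [ 647.4 -147.1   85. ]
center [652.1 -89.7  85. ]
center [658.1 -32.1  85. ]
nose tip [ 713.9 -153.1   49. ] [ 651.9 -147.3   49. ]
nose tip [719.3 -94.8  49. ] [657.2 -89.   49. ]
[ 679.9 -147.5   85. ]
[685.4 -92.1  85. ]
[ 637.7 -146.6   85. ]
[643.5 -88.2  85. ]
[649.4 -28.7  85. ]
driver tip/end [429. -21.   8.] [547. -18.  12.]
bin inner corner(rim) [[499.0, -150.0, 45.0], [539.0, -375.0, 45.0]]
jar top [ 619. -302.   55.] spool [599. 257.  48.] pot [414. -13.  80.]
```

Run:
```python
from h import *
a=cv2.imread('pics/w1.png');h=cv2.cvtColor(a,cv2.COLOR_BGR2HSV)
m=((h[:,:,2]<75)).astype(np.uint8); m[200:]=0; m[:,300:]=0
cs,_=cv2.findContours(m,cv2.RETR_EXTERNAL,cv2.CHAIN_APPROX_SIMPLE)
for c in sorted(cs,key=cv2.contourArea)[-2:]:
    print(cv2.contourArea(c),cv2.approxPolyDP(c,4,True)[:,0].tolist())
```

```text
266.5 [[241, 185], [299, 181], [261, 182], [257, 171], [248, 171]]
34746.0 [[0, 0], [0, 55], [58, 181], [255, 123], [219, 0]]
```

Measured spacings of 57.6 and 57.9 mm agree with the specified 58, so I trust these centres. I'll take a force baseline and work out the move above the −y cartridge.

```bash
cat >> h.py <<'E'
def go(x,y,z,yaw=None):
    """print tool shift/spin; yaw (deg) = direction of object x; tool x = -object x"""
    s=robot.get_state();R=Ro.from_quat(s["eef_rot"]).as_matrix()
    d=R.T@(np.array([x,y,z])-s["position"])/1000
    cur=np.degrees(np.arctan2(-R[1,0],-R[0,0])); sp=0
    if yaw is not None: sp=-np.radians(yaw-cur)
    print("shift",d.round(4),"spin",round(sp,3),"cur yaw",round(cur,2),"pos",np.round(s["position"],1),"w",round(float(s["width"]),1),"J",np.round(s["joint_pos"],2))
def force(n=6):
    F=[];E=[]
    for i in range(n):
        robot.grab_frame("side"); s=robot.get_state();F.append(s["force"]);E.append(s["effort"])
    print("F",np.mean(F,0).round(2),"sd",np.std(F,0).round(2),"eff",np.mean(E,0).round(2),"pos",np.round(s["position"],1),"w",round(float(s["width"]),2),"t",round(float(s["t"]),2))
E
python3 - <<'E'
from h import *
force(); go(648,-147,150,-5.4)
E
```

```text
F [ 0.12 -0.22  0.29] sd [0.37 0.29 0.43] eff [-0.000e+00 -6.026e+01  3.455e+01  0.000e+00 -0.000e+00  2.000e-02] pos [570.  -90.  351.3] w 42.7 t 1.85
shift [-0.0831 -0.0493  0.2013] spin -0.002 cur yaw -5.51 pos [570.  -90.  351.3] w 42.7 J [-0.28  0.37  0.27  1.47 -0.   -0.19]
```

>>> step_arm([
  [0.03,-0.03,-0.02,0.04,0],
  [0.03,-0.06,-0.04,0.08,0],
  [0.03,-0.083,-0.049,0.12,0],
  [0.03,-0.083,-0.049,0.16,0],
  [0.03,-0.083,-0.049,0.201,0],
  [0.03,-0.083,-0.049,0.201,0],
  [0.03,-0.083,-0.049,0.201,0],
])

```text
t: 2.55
position: [647.8, -146.6, 151.0]
eef_rot: [0.048, 0.999, 0.0, -0.0]
force: [0.6, -0.2, 1.2]
width: 41.4
```

Run:
```python
from h import *
s=robot.get_state();im=robot.grab_frame("wrist");cv2.imwrite("pics/w2.png",im[:,:,::-1])
W=cam("wrist",s)
for c in ((647.4,-147.1,85),(600,-142.7,112.5),(599.4,-142.7,121)): print(proj(W,c).round(1))
go(648,-147,73,-5.4)
```

```text
[317.1 247. ]
[316.5 162.6]
[316.2 163.2]
shift [ 0.0011 -0.0001  0.0797] spin -0.002 cur yaw -5.49 pos [ 648.9 -147.   152.7] w 41.5 J [-0.33  0.6   0.13  1.1  -0.   -0.24]
```

View pics/w2.png

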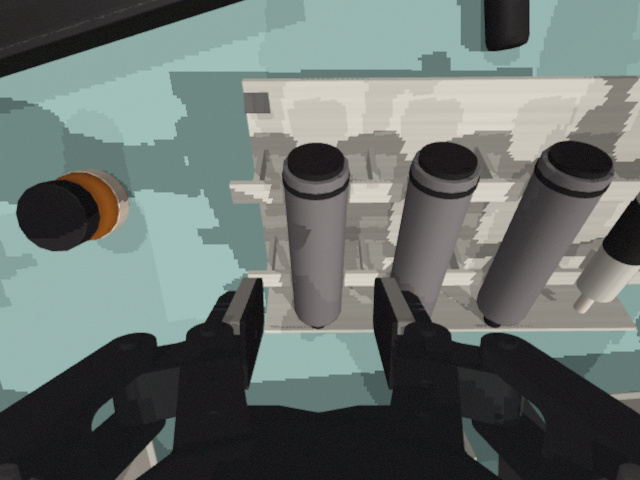

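Run:
```python
from h import *
force(4);go(648,-147,73,-5.4)
```

```text
F [ 0.06  0.22 -0.14] sd [0.11 0.4  0.13] eff [-5.000e-02 -7.234e+01  3.236e+01  2.000e-02 -0.000e+00  0.000e+00] pos [ 649.2 -147.1  152.8] w 41.45 t 2.8
shift [0.0015 0.     0.0798] spin -0.001 cur yaw -5.49 pos [ 649.2 -147.1  152.8] w 41.5 J [-0.33  0.6   0.13  1.1   0.   -0.24]
```

>>> step_arm([
  [0.03,0.001,0,0.03,0],
  [0.03,0.001,0,0.055,0],
  [0.03,0.001,0,0.07,0],
  [0.03,0.001,0,0.07,0],
  [0.03,0.001,0,0.07,0],
])

```text
t: 3.3
position: [647.6, -146.8, 81.6]
eef_rot: [0.048, 0.999, -0.0, 0.001]
force: [0.3, 0.3, 0.9]
width: 41.1
```

Run:
```python
from h import *
s=robot.get_state();im=robot.grab_frame("wrist");cv2.imwrite("pics/w3.png",im[:,:,::-1])
force(3);go(648,-147,73,-5.4)
```

```text
F [ 0.06 -0.72 -0.11] sd [0.43 0.48 0.38] eff [-0.000e+00 -7.414e+01  3.067e+01  1.000e-02 -0.000e+00  0.000e+00] pos [ 647.8 -146.9   81.7] w 41.63 t 3.5
shift [-0.0002 -0.0001  0.0087] spin -0.002 cur yaw -5.49 pos [ 647.8 -146.9   81.7] w 41.6 J [-0.33  0.66  0.03  0.95  0.   -0.24]
```

View pics/w3.png

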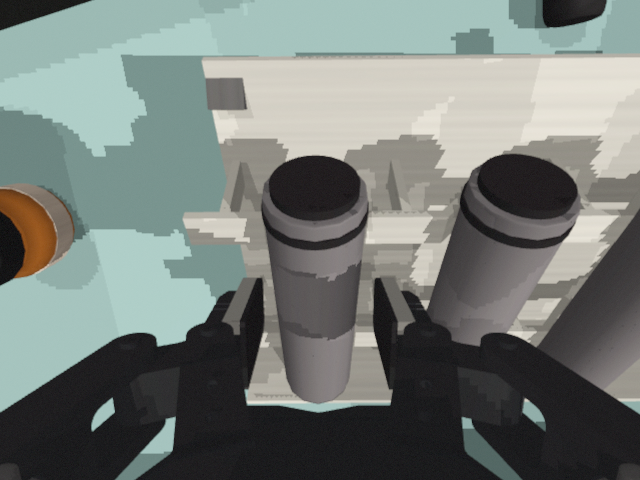

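The fingers straddle the barrel evenly, with the barrel at column 317 and the fingers at 255 and 385. I'll go down the last 8 mm and close.

>>> step_arm([
  [0.03,0,0,0.008,0],
  [0.03,0,0,0.008,0],
  [1,0,0,0.008,0],
  [1,0,0,0.008,0],
  [1,0,0,0.008,0],
  [1,0,0,0.008,0],
  [1,0,0,0.008,0],
])

```text
t: 4.2
position: [646.9, -147.3, 72.3]
eef_rot: [0.048, 0.999, -0.001, -0.0]
force: [-1.3, -6.1, -0.4]
width: 28.1
```

Run:
```python
from h import *
force(2)
```

```text
F [-0.6  -5.43 -1.42] sd [0.13 0.32 0.03] eff [  3.47 -75.17  30.12   0.53   1.63   0.08] pos [ 646.9 -147.3   72.3] w 28.64 t 4.3
```

>>> step_arm([
  [1,0,0,-0.01,0],
  [1,0,0,-0.025,0],
  [1,0,0,-0.05,0],
  [1,0,0,-0.08,0],
  [1,0,0,-0.1,0],
  [1,0,0,-0.1,0],
  [1,0,0,-0.1,0],
  [1,0,0,-0.1,0],
])

```text
t: 5.1
position: [646.0, -146.1, 170.7]
eef_rot: [0.048, 0.999, 0.001, -0.001]
force: [0.4, 0.0, -2.6]
width: 28.6
```

Run:
```python
from h import *
s=robot.get_state();im=robot.grab_frame("wrist");cv2.imwrite("pics/w4.png",im[:,:,::-1])
force(8)
im=robot.grab_frame("side");cv2.imwrite("pics/d4.png",im[:,:,::-1])
go(427,-279,172,10)
```

```text
F [-0.16 -0.15 -2.38] sd [0.45 0.67 0.44] eff [ 2.000e-02 -7.488e+01  3.419e+01  1.000e-02  1.000e-02  0.000e+00] pos [ 646.9 -146.6  172.1] w 28.62 t 5.55
shift [ 2.063e-01 -1.528e-01  2.000e-04] spin -0.27 cur yaw -5.49 pos [ 647.  -146.6  172.2] w 28.0 J [-0.33  0.59  0.16  1.14  0.   -0.24]
```

View pics/w4.png

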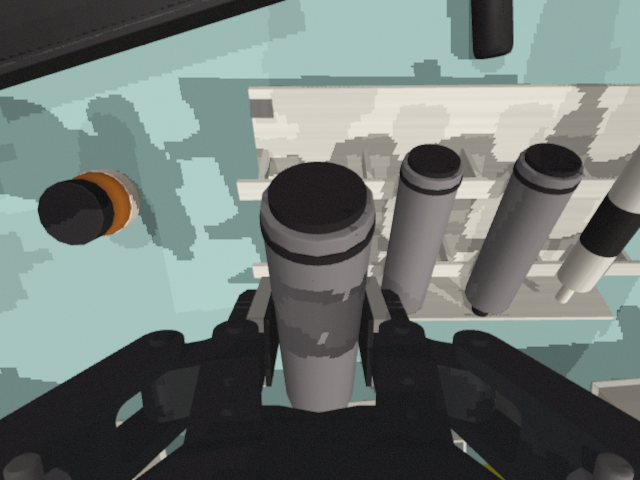

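View pics/d4.png

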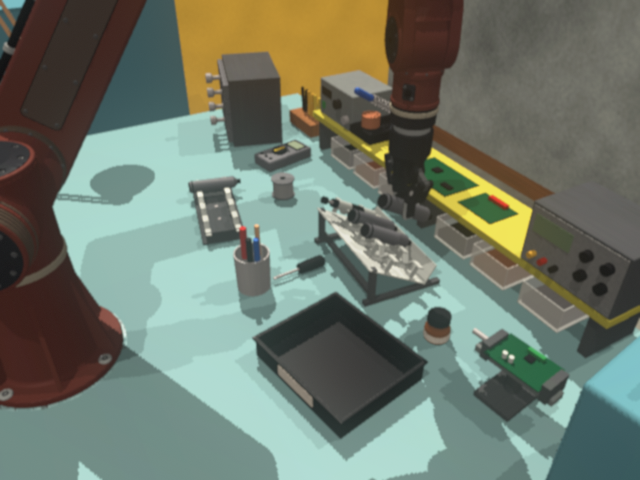

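Holding the first cartridge clear of the rack, the mean vertical force is −2.4 N against a baseline near 0. That fits a **full** one, so it goes to the carrier.

Run:
```python
from h import *
go(520,270,300,-13.2)
```

```text
shift [ 0.1662  0.4026 -0.1277] spin 0.135 cur yaw -5.49 pos [ 647.  -146.6  172.2] w 28.0 J [-0.33  0.59  0.16  1.14  0.   -0.24]
```

>>> step_arm([
  [1,0.005,0.015,-0.02,0.02],
  [1,0.02,0.045,-0.045,0.04],
  [1,0.036,0.085,-0.07,0.06],
  [1,0.053,0.125,-0.09,0.08],
  [1,0.07,0.165,-0.11,0.1],
  [1,0.086,0.205,-0.12,0.12],
  [1,0.102,0.245,-0.127,0.135],
  [1,0.119,0.285,-0.127,0.135],
])

```text
t: 6.4
position: [555.7, 150.1, 300.8]
eef_rot: [0.115, 0.993, 0.0, 0.001]
force: [0.8, 0.6, -2.6]
width: 28.3
```

>>> step_arm([
  [1,0.018,0.04,0,0],
  [1,0.035,0.08,0,0],
  [1,0.045,0.105,0,0],
  [1,0.05,0.115,0,0],
  [1,0.05,0.115,0,0],
  [1,0.05,0.115,0,0],
])

```text
t: 7.0
position: [533.6, 271.0, 299.3]
eef_rot: [0.115, 0.993, -0.0, 0.0]
force: [0.2, -0.2, -2.5]
width: 28.3
```

Run:
```python
from h import *
import pickle
s=robot.get_state();im=robot.grab_frame("wrist");cv2.imwrite("pics/w5.png",im[:,:,::-1]);pickle.dump(s,open("w5.pkl","wb"))
force(6);go(520,270,300,-13.2)
```

```text
F [ 0.24  0.04 -2.39] sd [0.43 0.58 0.52] eff [ 2.400e-01 -6.478e+01  3.553e+01 -0.000e+00  0.000e+00 -1.000e-02] pos [533.6 271.2 299.4] w 28.07 t 7.35
shift [ 0.013  -0.0043 -0.0006] spin -0.001 cur yaw -13.28 pos [533.6 271.2 299.4] w 28.1 J [ 0.35  0.41  0.2   1.36 -0.    0.58]
```

View pics/w5.png

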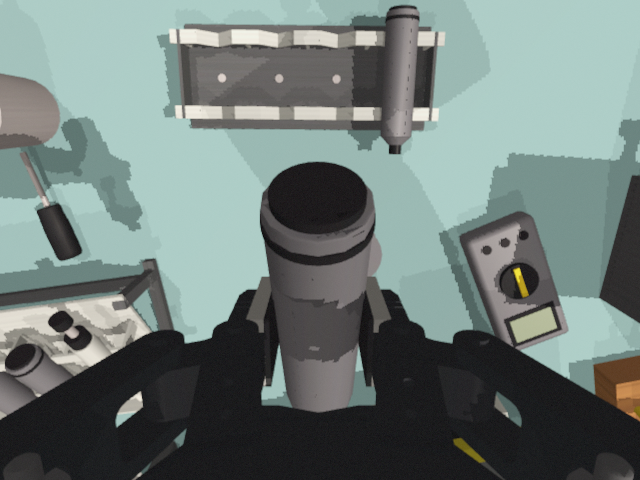

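The carrier is fully in view. Three pale dots on its base plate at (222,78), (279,79), (337,79) mark the free notches, and the stock sits at column ~400.

Run:
```python
from h import *
import pickle
a=cv2.imread('pics/w5.png')
cv2.imwrite('pics/w5c.png',cv2.resize(a[0:165,160:460],None,fx=2.6,fy=2.6,interpolation=cv2.INTER_CUBIC))
s=pickle.load(open("w5.pkl","rb"));W=cam("wrist",s)
P=[onz(W,p,4) for p in((222,78),(279,79),(337,79))]
for p in P: print(p.round(1))
yd=(P[2]-P[0]);print(np.linalg.norm(yd)/2,"yaw",np.degrees(np.arctan2(-yd[0],yd[1])))
```

```text
[406.1 200.3   4. ]
[420.2 256.4   4. ]
[433.7 313.7   4. ]
58.36080747983214 yaw -13.722084944964129
```

View pics/w5c.png

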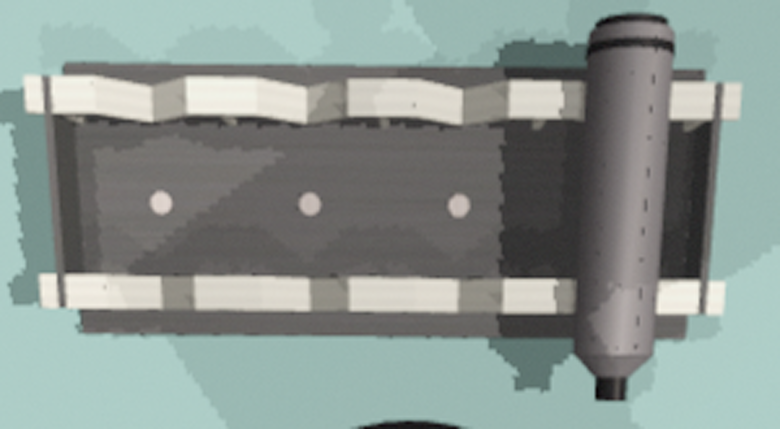

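Run:
```python
from h import *
import pickle
s=pickle.load(open("w5.pkl","rb"));W=cam("wrist",s)
c=lambda u,v:(160+u/2.6,v/2.6)
for p,z in (((162,306),12.8),((311,306),12.8),((458,306),12.8),((194,293),29),((349,293),29),((503,293),29),((31,95),29),((735,100),29),((48,291),29),((717,298),29)): print(p,onz(W,c(*p),z).round(1))
R=[onz(W,c(*p),29) for p in ((25,95),(740,100),(41,291),(723,298))]; m=np.mean(R,0);print("mid",m.round(1), R[1]-R[0],R[3]-R[2])
P=[onz(W,c(*p),4) for p in((161,203),(310,204),(459,206))]
for p in P: print(p.round(1))
y=-np.radians(13.4); yd=np.array([-np.sin(y),np.cos(y),0])
for k in (-87,-29,29,87): print(k,(m+k*yd).round(1))
# stock: barrel ends at axis height 34
print("stock tail/barrelend",onz(W,c(631,22),34),onz(W,c(611,355),34), onz(W,c(612,398),34))
```

```text
(162, 306) [443.9 191.4  12.8]
(311, 306) [457.3 248.2  12.8]
(458, 306) [470.5 304.3  12.8]
(194, 293) [443.1 208.   29. ]
(349, 293) [456.5 264.8  29. ]
(503, 293) [469.7 321.1  29. ]
(31, 95) [364.  170.3  29. ]
(735, 100) [423.6 416.   29. ]
(48, 291) [429.9 154.8  29. ]
(717, 298) [489.9 399.   29. ]
mid [426.8 284.9  29. ] [ 60.51293889 249.58271956   0.        ] [ 61.20308037 248.95409869   0.        ]
[406.1 200.3   4. ]
[419.8 256.8   4. ]
[433.9 313.2   4. ]
-87 [406.7 200.2  29. ]
-29 [420.1 256.6  29. ]
29 [433.5 313.1  29. ]
87 [447.  369.5  29. ]
stock tail/barrelend [391.09472263 382.92573099  34.        ] [501.00180221 355.60347642  34.        ] [516.79892471 353.08066523  34.        ]
```

Base dots, rail ends and notch edges agree within 1 mm: the free notches are at (406,200), (420,257), (434,313), yaw −13.7°. I'll move above the first.

Run:
```python
from h import *
go(406.2,200.4,90,-13.7)
```

```text
shift [ 0.1078 -0.0982  0.2094] spin 0.007 cur yaw -13.28 pos [533.6 271.2 299.4] w 28.1 J [ 0.35  0.41  0.2   1.36 -0.    0.58]
```

>>> step_arm([
  [1,0.02,-0.018,0.01,0.007],
  [1,0.045,-0.04,0.03,0.007],
  [1,0.07,-0.063,0.055,0.007],
  [1,0.09,-0.085,0.085,0.007],
  [1,0.108,-0.098,0.12,0.007],
  [1,0.108,-0.098,0.155,0.007],
  [1,0.108,-0.098,0.19,0.007],
  [1,0.108,-0.098,0.209,0.007],
])

```text
t: 8.15
position: [404.6, 200.5, 88.4]
eef_rot: [0.119, 0.993, -0.0, -0.001]
force: [-0.4, 0.4, -2.4]
width: 28.0
```

>>> step_arm([
  [1,0,0,0,0],
  [1,0,0,0,0],
])

```text
t: 8.35
position: [406.1, 201.1, 90.9]
eef_rot: [0.119, 0.993, 0.0, 0.0]
force: [1.0, 0.7, -2.0]
width: 28.2
```

Run:
```python
from h import *
s=robot.get_state();im=robot.grab_frame("wrist");cv2.imwrite("pics/w6.png",im[:,:,::-1])
force(3);go(406.2,200.4,48,-13.7)
```

```text
F [-0.54 -0.02 -2.27] sd [0.21 0.55 0.12] eff [-4.000e-02 -4.798e+01  2.700e+01  2.000e-02 -1.000e-02 -0.000e+00] pos [406.8 201.5  91.5] w 28.19 t 8.55
shift [ 0.0005 -0.0012  0.0435] spin 0.001 cur yaw -13.63 pos [406.8 201.5  91.5] w 28.2 J [ 0.3   0.29 -0.56  0.72  0.    0.54]
```

View pics/w6.png

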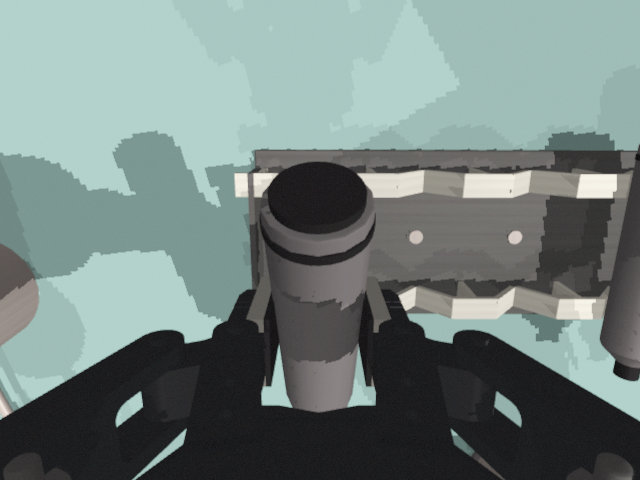

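Run:
```python
from h import *
s=robot.get_state();W=cam("wrist",s)
for p in ((416,237),(515,237)): print(onz(W,p,4).round(1))
```

```text
[420.8 257.4   4. ]
[434.6 314.1   4. ]
```

>>> step_arm([
  [1,0,0,0.015,0],
  [1,0,0,0.03,0],
  [1,0,0,0.04,0],
  [1,0,0,0.044,0],
  [1,0,0,0.048,0],
  [1,0,0,0.052,0],
])

```text
t: 9.15
position: [406.4, 200.5, 39.2]
eef_rot: [0.119, 0.993, -0.001, 0.001]
force: [-4.9, -2.1, 11.4]
width: 27.9
```

Contact with the rail registers at 11 N up, as expected. I'll keep pressing it level.

>>> step_arm([
  [1,0,0,0.003,0],
  [1,0,0,0.006,0],
  [1,0,0,0.009,0],
])

```text
t: 9.45
position: [405.0, 200.9, 30.2]
eef_rot: [0.119, 0.993, -0.0, -0.0]
force: [-8.1, -2.0, 13.9]
width: 28.2
```

Run:
```python
from h import *
s=robot.get_state();im=robot.grab_frame("wrist");cv2.imwrite("pics/w7.png",im[:,:,::-1])
force(2);go(406.2,200.4,21,-13.7)
```

```text
F [-6.04 -2.47 11.17] sd [0.31 0.18 0.3 ] eff [ -0.18 -46.    24.31  -2.71   0.38  -0.15] pos [405.2 200.9  30.1] w 28.49 t 9.6
shift [-0.0011 -0.0003  0.0091] spin 0.001 cur yaw -13.63 pos [405.2 200.9  30.1] w 28.5 J [ 0.3   0.39 -0.63  0.56 -0.    0.54]
```

View pics/w7.png

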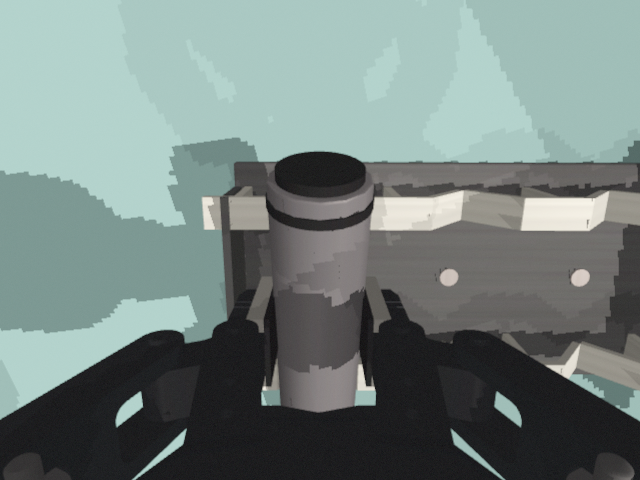

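It is pivoting in the grip, as the tail disc has flattened. Continuing down.

>>> step_arm([
  [1,-0.001,0,0.003,0],
  [1,-0.001,0,0.006,0],
  [1,-0.001,0,0.0085,0],
  [1,-0.001,0,0.0085,0],
])

```text
t: 10.0
position: [405.0, 200.7, 21.3]
eef_rot: [0.119, 0.993, -0.0, -0.001]
force: [-9.9, -1.2, 13.2]
width: 28.5
```

Run:
```python
from h import *
s=robot.get_state();im=robot.grab_frame("wrist");cv2.imwrite("pics/w8.png",im[:,:,::-1])
force(2);go(406.2,200.4,21,-13.7)
im=robot.grab_frame("scene");cv2.imwrite("pics/s8.png",cv2.resize(im[200:340,380:580,::-1],None,fx=4,fy=4))
```

```text
F [-9.74 -1.92 12.07] sd [0.39 0.41 0.15] eff [ -1.11 -46.76  25.66  -3.82  -0.13  -0.15] pos [405.1 200.6  21.4] w 28.09 t 10.15
shift [-0.0011  0.      0.0004] spin 0.001 cur yaw -13.62 pos [405.1 200.6  21.4] w 28.1 J [ 0.3   0.4  -0.64  0.53  0.    0.54]
```

View pics/w8.png

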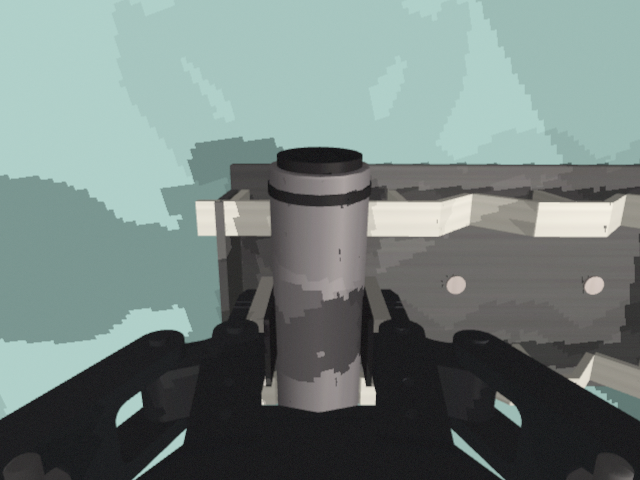

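View pics/s8.png

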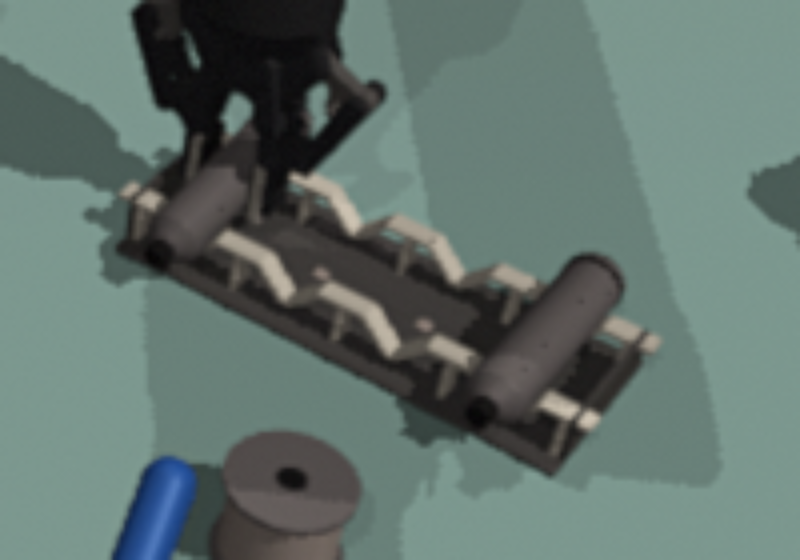

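Run:
```python
from h import *
s=robot.get_state();W=cam("wrist",s);R=Ro.from_quat(s["eef_rot"]).as_matrix();p=np.array(s["position"])
for tilt in (0,3,6,10):
    t=np.radians(tilt)
    ax=R[:,0]*np.cos(t)+np.array([0,0,1])*np.sin(t); up=-R[:,0]*np.sin(t)+np.array([0,0,1])*np.cos(t)
    c=p+[0,0,12.7]
    q=c+ax*55
    print(tilt,"tail top edge",proj(W,q+up*15).round(1),"bottom",proj(W,q-up*13).round(1),"ring",proj(W,c+ax*45+up*15).round(1))
```

```text
0 tail top edge [317.7 160.4] bottom [317.9 153.1] ring [317.7 195.8]
3 tail top edge [317.6 164.6] bottom [317.9 151.9] ring [317.7 200.2]
6 tail top edge [317.6 169.4] bottom [317.9 151.1] ring [317.6 205.2]
10 tail top edge [317.6 177.1] bottom [317.9 150.8] ring [317.6 212.8]
```

The tail-disc position suggests about 5° of tilt remains. I'll press a few mm more, watching the force.

>>> step_arm([
  [1,0,0,0.0015,0],
  [1,0,0,0.003,0],
  [1,0,0,0.003,0],
])

```text
t: 10.5
position: [404.9, 200.7, 18.3]
eef_rot: [0.118, 0.993, -0.0, -0.001]
force: [-10.7, -1.1, 12.9]
width: 28.5
```

Run:
```python
from h import *
s=robot.get_state();im=robot.grab_frame("wrist");cv2.imwrite("pics/w9.png",im[100:260,180:460,::-1])
force(2)
```

```text
F [-10.5   -1.23  12.6 ] sd [0.07 0.19 0.11] eff [ -1.35 -46.99  25.82  -4.    -0.29  -0.14] pos [404.9 200.7  18.4] w 28.3 t 10.65
```

View pics/w9.png

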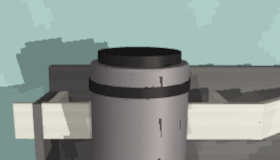

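>>> step_arm([
  [1,0,0,0.001,0],
  [1,0,0,0.002,0],
  [1,0,0,0.002,0],
])

```text
t: 10.95
position: [404.8, 200.7, 16.4]
eef_rot: [0.118, 0.993, -0.0, -0.001]
force: [-10.9, -0.7, 13.6]
width: 28.5
```

>>> step_arm([
  [1,0,0,0.001,0],
  [1,0,0,0.002,0],
  [1,0,0,0.002,0],
])

```text
t: 11.25
position: [404.9, 200.8, 16.1]
eef_rot: [0.118, 0.993, -0.0, -0.001]
force: [-19.7, -4.2, 48.5]
width: 28.6
```

Run:
```python
from h import *
s=robot.get_state();im=robot.grab_frame("wrist");cv2.imwrite("pics/w10.png",im[100:260,180:460,::-1])
im=robot.grab_frame("side");cv2.imwrite("pics/d10.png",cv2.resize(im[160:260,170:260,::-1],None,fx=6,fy=6,interpolation=cv2.INTER_CUBIC))
force(2)
```

```text
F [-19.72  -4.43  47.67] sd [0.03 0.2  0.23] eff [-2.010e+00 -3.371e+01  2.419e+01 -8.160e+00 -2.800e-01 -3.000e-02] pos [404.9 200.8  16.1] w 28.4 t 11.45
```

View pics/w10.png

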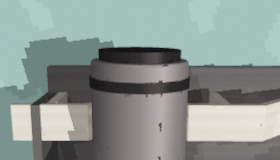

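View pics/d10.png

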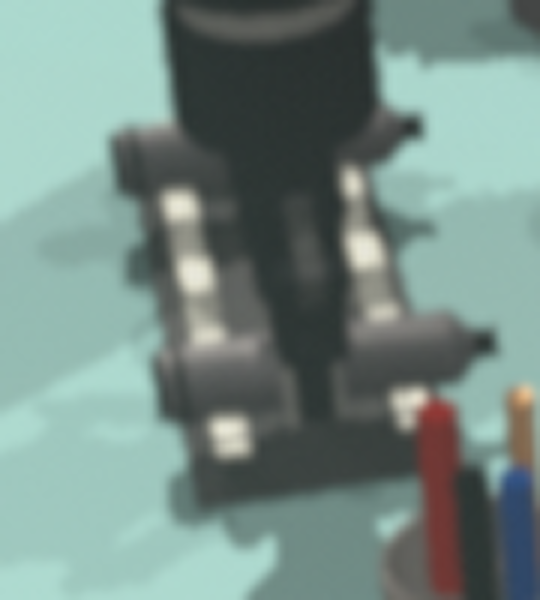

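The force jumped to 48 N at z = 16.1, so both rails are in contact and it is seated level. I'll relieve the push, open and withdraw.

>>> step_arm([
  [1,0,0,-0.0015,0],
  [1,0,0,-0.0015,0],
  [0.03,0,0,-0.0015,0],
  [0.03,0,0,-0.0015,0],
  [0.03,0,0,-0.0015,0],
  [0.03,0,0,-0.0015,0],
])

```text
t: 12.05
position: [407.3, 202.1, 15.9]
eef_rot: [0.118, 0.993, 0.001, 0.0]
force: [-2.1, 4.6, 1.0]
width: 41.4
```

>>> step_arm([
  [0.03,0,0,-0.01,0],
  [0.03,0,0,-0.03,0],
  [0.03,0,0,-0.07,0],
  [0.03,0,0,-0.11,0],
  [0.03,0,0,-0.15,0],
  [0.03,0,0,-0.15,0],
])

```text
t: 12.65
position: [410.3, 201.9, 171.1]
eef_rot: [0.119, 0.993, 0.002, 0.005]
force: [-0.1, 0.1, -0.8]
width: 41.5
```

Run:
```python
from h import *
s=robot.get_state();im=robot.grab_frame("wrist");cv2.imwrite("pics/w11.png",im[:,:,::-1])
force(3)
go(652,-89.5,150,-5.4)
```

```text
F [ 0.05 -0.23 -0.33] sd [0.37 0.39 0.72] eff [ 3.000e-02 -4.684e+01  3.162e+01  8.000e-02 -0.000e+00 -0.000e+00] pos [406.5 200.7 165. ] w 41.53 t 12.85
shift [-0.307  -0.2242  0.015 ] spin -0.144 cur yaw -13.63 pos [406.5 200.7 165. ] w 41.5 J [ 0.3   0.21 -0.45  0.91 -0.    0.54]
```

View pics/w11.png

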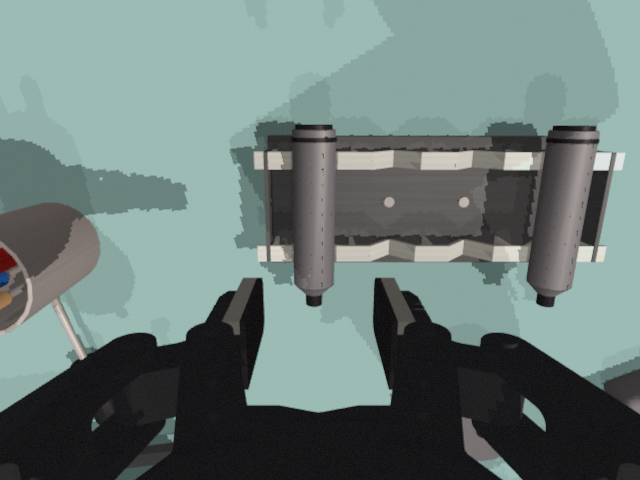

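It is seated neatly and lined up with the stock cartridge. Next is the middle rack cartridge, gripped a little shallower.

>>> step_arm([
  [0.03,-0.02,-0.012,0,-0.02],
  [0.03,-0.055,-0.04,0,-0.04],
  [0.03,-0.09,-0.065,0,-0.06],
  [0.03,-0.127,-0.092,0,-0.08],
  [0.03,-0.164,-0.119,0,-0.1],
  [0.03,-0.2,-0.146,0,-0.12],
  [0.03,-0.237,-0.173,0,-0.144],
  [0.03,-0.27,-0.197,0,-0.144],
])

```text
t: 13.65
position: [623.1, -56.1, 163.7]
eef_rot: [0.047, 0.999, 0.0, -0.001]
force: [0.7, 0.8, -0.1]
width: 41.4
```

>>> step_arm([
  [0.03,-0.02,-0.02,0.005,0],
  [0.03,-0.033,-0.032,0.01,0],
  [0.03,-0.033,-0.032,0.015,0],
  [0.03,-0.033,-0.032,0.015,0],
])

```text
t: 14.05
position: [651.1, -88.7, 148.0]
eef_rot: [0.047, 0.999, 0.0, -0.002]
force: [-0.1, 1.1, 0.5]
width: 41.7
```

Run:
```python
from h import *
import pickle
robot.grab_frame("side")
s=robot.get_state();im=robot.grab_frame("wrist");cv2.imwrite("pics/w12.png",im[:,:,::-1]);pickle.dump(s,open("w12.pkl","wb"))
force(3)
go(652.5,-89.7,78,-5.4)
```

```text
F [-0.15 -0.59  0.01] sd [0.52 0.48 0.19] eff [-3.200e-01 -7.201e+01  3.248e+01 -0.000e+00 -1.000e-02  0.000e+00] pos [652.4 -88.3 150.8] w 41.35 t 14.3
shift [-0.0002 -0.0014  0.0728] spin 0.001 cur yaw -5.32 pos [652.4 -88.3 150.8] w 41.3 J [-0.25  0.59  0.11  1.09  0.   -0.15]
```

View pics/w12.png

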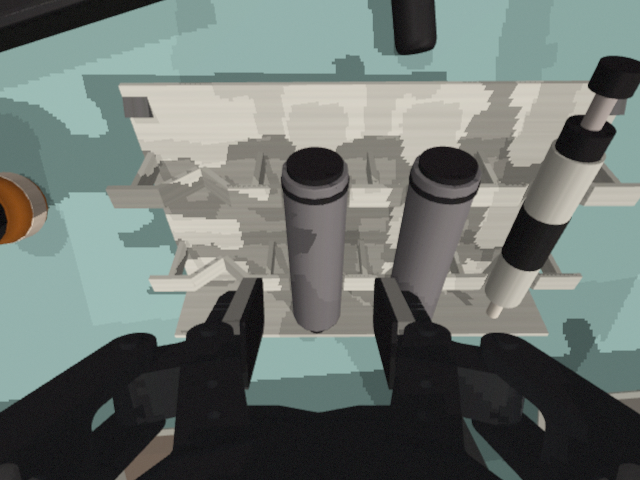

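The cartridge is about 1.5 mm to the −y side of centre (tail column 314 against 318). I'll correct that and go down.

>>> step_arm([
  [0.03,0,-0.0015,0.03,0],
  [0.03,0,-0.0015,0.055,0],
  [0.03,0,-0.0015,0.073,0],
  [0.03,0,-0.0015,0.073,0],
  [0.03,0,-0.0015,0.073,0],
  [0.03,0,-0.0015,0.073,0],
])

```text
t: 14.9
position: [653.4, -90.6, 78.9]
eef_rot: [0.047, 0.999, -0.0, 0.001]
force: [-0.2, 0.1, 0.2]
width: 41.4
```

>>> step_arm([
  [1,0,0,0,0],
  [1,0,0,0,0],
  [1,0,0,0,0],
  [1,0,0,0,0],
])

```text
t: 15.3
position: [653.8, -90.0, 79.1]
eef_rot: [0.047, 0.999, 0.0, 0.002]
force: [0.7, 4.5, 7.0]
width: 27.8
```

>>> step_arm([
  [1,0,0,-0.01,0],
  [1,0,0,-0.025,0],
  [1,0,0,-0.05,0],
  [1,0,0,-0.08,0],
  [1,0,0,-0.1,0],
  [1,0,0,-0.1,0],
  [1,0,0,-0.1,0],
  [1,0,0,-0.1,0],
])

```text
t: 16.1
position: [651.6, -90.5, 175.8]
eef_rot: [0.047, 0.999, 0.0, -0.001]
force: [-0.4, -0.1, -2.8]
width: 27.4
```

Run:
```python
from h import *
s=robot.get_state();im=robot.grab_frame("wrist");cv2.imwrite("pics/w13.png",im[:,:,::-1])
force(10)
```

```text
F [ 0.08  0.22 -2.91] sd [0.44 0.47 0.43] eff [-1.000e-02 -7.435e+01  3.434e+01  1.000e-02 -0.000e+00  0.000e+00] pos [652.5 -90.6 177.3] w 27.56 t 16.65
```

View pics/w13.png

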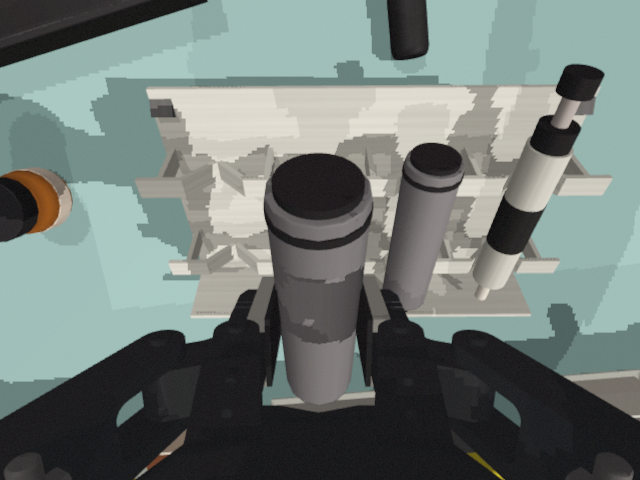

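−2.9 N, so the second is **full** too. It goes to the next notch (420.5, 257).

Run:
```python
from h import *
go(420.5,257.2,100,-13.7)
```

```text
shift [0.2636 0.3246 0.0772] spin 0.145 cur yaw -5.37 pos [652.5 -90.6 177.3] w 27.6 J [-0.25  0.58  0.15  1.15 -0.   -0.16]
```

>>> step_arm([
  [1,0.005,0.005,-0.025,0.02],
  [1,0.025,0.03,-0.04,0.04],
  [1,0.05,0.06,-0.04,0.06],
  [1,0.078,0.096,-0.04,0.08],
  [1,0.106,0.13,-0.04,0.1],
  [1,0.134,0.165,-0.03,0.12],
  [1,0.162,0.2,-0.02,0.145],
  [1,0.19,0.234,-0.01,0.145],
])

```text
t: 17.45
position: [484.2, 161.5, 187.4]
eef_rot: [0.12, 0.993, 0.0, 0.001]
force: [0.2, 0.4, -3.5]
width: 27.9
```

>>> step_arm([
  [1,0.022,0.015,0.02,0],
  [1,0.05,0.035,0.035,0],
  [1,0.075,0.055,0.05,0],
  [1,0.086,0.063,0.07,0],
  [1,0.086,0.063,0.087,0],
  [1,0.086,0.063,0.087,0],
  [1,0.086,0.063,0.087,0],
])

```text
t: 18.15
position: [416.9, 241.7, 100.8]
eef_rot: [0.119, 0.993, 0.0, 0.0]
force: [-0.7, -0.3, -2.5]
width: 27.6
```

Run:
```python
from h import *
robot.grab_frame("side")
s=robot.get_state();im=robot.grab_frame("wrist");cv2.imwrite("pics/w14.png",im[:,:,::-1])
go(420.5,257.2,50,-13.7)
force(2)
go(420.5,257.2,50,-13.7)
```

```text
shift [0.0009 0.0156 0.0513] spin -0.0 cur yaw -13.72 pos [417.6 241.8 101.3] w 28.1 J [ 0.37  0.33 -0.47  0.77 -0.    0.61]
F [ 0.07 -0.77 -2.79] sd [0.55 0.46 0.04] eff [ 1.300e-01 -5.190e+01  2.833e+01  2.000e-02  0.000e+00 -0.000e+00] pos [417.5 241.7 101.2] w 27.95 t 18.35
shift [0.0008 0.0157 0.0512] spin -0.0 cur yaw -13.72 pos [417.5 241.7 101.2] w 28.0 J [ 0.37  0.33 -0.47  0.77  0.    0.61]
```

View pics/w14.png

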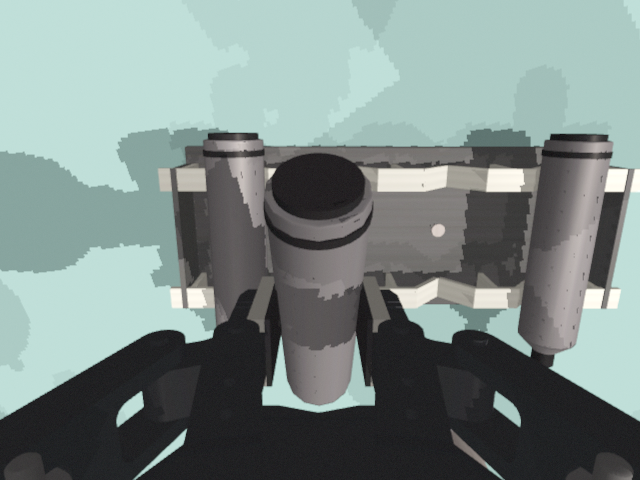

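The dots put the notch 15.7 mm further along tool y, because the tool had rotated on the way. I'll correct, then descend.

>>> step_arm([
  [1,0.001,0.008,0,0],
  [1,0.001,0.0155,0,0],
  [1,0.001,0.0155,0.015,0],
  [1,0.001,0.0155,0.03,0],
  [1,0.001,0.0155,0.03,0],
])

```text
t: 18.85
position: [418.3, 257.2, 69.0]
eef_rot: [0.119, 0.993, -0.001, -0.001]
force: [-0.6, 0.6, -3.0]
width: 27.7
```

Run:
```python
from h import *
s=robot.get_state();im=robot.grab_frame("wrist");cv2.imwrite("pics/w15.png",im[:,:,::-1])
go(420.5,257.2,45,-13.7)
```

```text
shift [-0.0018  0.0004  0.0249] spin 0.001 cur yaw -13.66 pos [418.7 257.2  69.9] w 27.5 J [ 0.4   0.39 -0.48  0.7   0.    0.64]
```

View pics/w15.png

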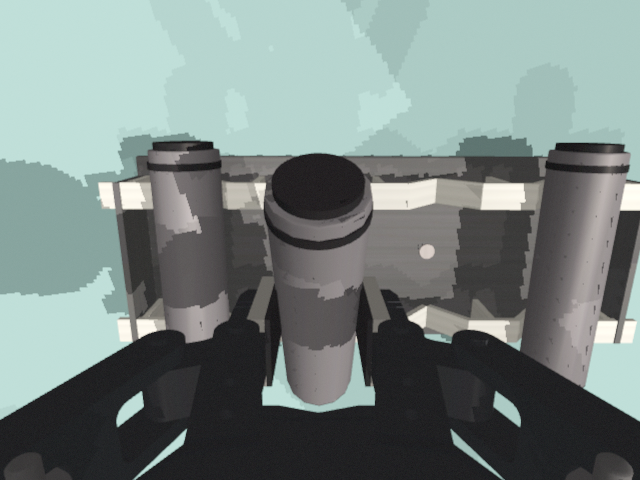

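>>> step_arm([
  [1,-0.002,0,0.01,0],
  [1,-0.002,0,0.018,0],
  [1,-0.002,0,0.022,0],
  [1,-0.002,0,0.026,0],
  [1,-0.002,0,0.03,0],
])

```text
t: 19.4
position: [421.2, 256.5, 41.0]
eef_rot: [0.119, 0.993, 0.0, 0.0]
force: [-6.0, -0.4, 16.1]
width: 27.6
```

>>> step_arm([
  [1,0,0,0.0035,0],
  [1,0,0,0.007,0],
  [1,0,0,0.0105,0],
  [1,0,0,0.0105,0],
])

```text
t: 19.8
position: [419.7, 256.7, 30.0]
eef_rot: [0.119, 0.993, 0.0, -0.001]
force: [-8.1, 0.3, 13.1]
width: 27.9
```

Run:
```python
from h import *
s=robot.get_state();im=robot.grab_frame("wrist");cv2.imwrite("pics/w16.png",im[100:260,180:460,::-1])
force(2);go(420.5,257.2,20,-13.7)
```

```text
F [-8.84 -0.03 12.33] sd [0.44 0.38 0.03] eff [ -2.21 -50.4   25.73  -3.06  -0.83  -0.08] pos [419.8 256.6  30.2] w 28.03 t 19.95
shift [-0.0006  0.0007  0.0102] spin 0.001 cur yaw -13.66 pos [419.8 256.6  30.2] w 28.0 J [ 0.4   0.45 -0.52  0.6   0.    0.64]
```

View pics/w16.png

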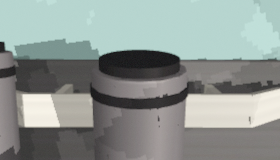

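>>> step_arm([
  [1,0,0,0.002,0],
  [1,0,0,0.004,0],
  [1,0,0,0.005,0],
])

```text
t: 20.25
position: [418.9, 256.9, 25.1]
eef_rot: [0.119, 0.993, 0.0, -0.002]
force: [-12.8, 1.5, 19.4]
width: 27.8
```

>>> step_arm([
  [1,0,0,0.001,0],
  [1,0,0,0.002,0],
])

```text
t: 20.45
position: [418.8, 256.9, 23.3]
eef_rot: [0.119, 0.993, 0.0, -0.002]
force: [-16.9, -1.5, 33.2]
width: 28.2
```

Run:
```python
from h import *
s=robot.get_state();im=robot.grab_frame("wrist");cv2.imwrite("pics/w17.png",im[:,:,::-1])
im=robot.grab_frame("side");cv2.imwrite("pics/d17.png",cv2.resize(im[160:260,170:260,::-1],None,fx=6,fy=6,interpolation=cv2.INTER_CUBIC))
force(2)
```

```text
F [-14.09   0.93  20.96] sd [0.3  0.69 0.24] eff [ -3.99 -47.71  26.35  -4.88  -1.74  -0.  ] pos [418.8 256.9  23.4] w 28.06 t 20.65
```

View pics/w17.png

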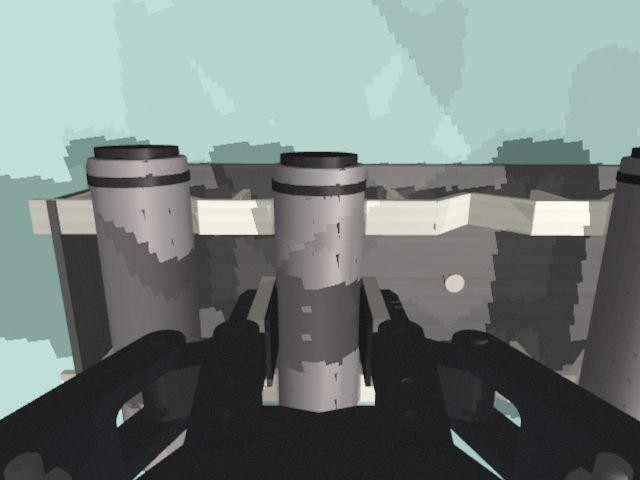

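View pics/d17.png

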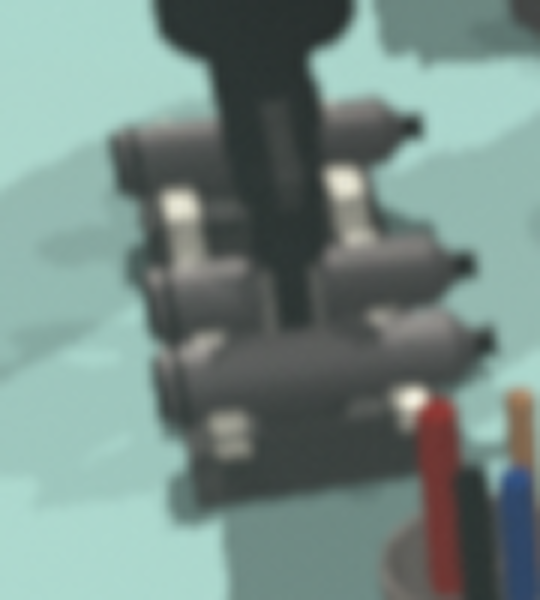

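>>> step_arm([
  [1,0,0,0.001,0],
  [1,0,0,0.001,0],
])

```text
t: 20.85
position: [418.8, 256.9, 23.3]
eef_rot: [0.119, 0.993, 0.0, -0.002]
force: [-18.2, -0.5, 35.1]
width: 27.9
```

The height stayed at 23.3 while the force rose to 35 N, so it is seated. Releasing.

>>> step_arm([
  [1,0,0,-0.001,0],
  [1,0,0,-0.001,0],
  [0.03,0,0,-0.001,0],
  [0.03,0,0,-0.001,0],
  [0.03,0,0,-0.001,0],
  [0.03,0,0,-0.001,0],
])

```text
t: 21.45
position: [421.5, 256.6, 22.7]
eef_rot: [0.119, 0.993, 0.0, 0.0]
force: [-0.8, 0.6, 0.6]
width: 41.4
```

>>> step_arm([
  [0.03,0,0,-0.01,0],
  [0.03,0,0,-0.03,0],
  [0.03,0,0,-0.07,0],
  [0.03,0,0,-0.11,0],
  [0.03,0,0,-0.15,0],
  [0.03,0,0,-0.15,0],
])

```text
t: 22.05
position: [424.2, 257.8, 178.5]
eef_rot: [0.119, 0.993, 0.002, 0.004]
force: [0.2, -0.2, 0.1]
width: 41.3
```

Run:
```python
from h import *
robot.grab_frame("side")
s=robot.get_state();im=robot.grab_frame("wrist");cv2.imwrite("pics/w18.png",im[:,:,::-1])
force(2)
go(658,-32,150,-5.4)
```

```text
F [-0.49 -0.44  0.15] sd [0.02 0.47 0.4 ] eff [ 2.000e-02 -5.195e+01  3.211e+01  3.000e-02  0.000e+00  0.000e+00] pos [420.7 256.3 172.3] w 41.51 t 22.25
shift [-0.2988 -0.2239  0.0222] spin -0.145 cur yaw -13.69 pos [420.7 256.3 172.3] w 41.5 J [ 0.4   0.27 -0.34  0.96 -0.    0.64]
```

View pics/w18.png

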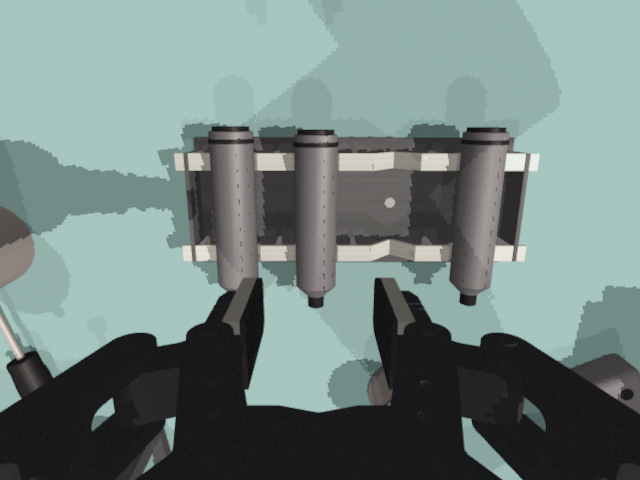

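Seated level; offset along the notch is only ~1–2 mm. Now the third cartridge.

>>> step_arm([
  [0.03,-0.02,-0.012,-0.01,-0.02],
  [0.03,-0.055,-0.04,-0.01,-0.04],
  [0.03,-0.09,-0.067,-0.01,-0.06],
  [0.03,-0.127,-0.095,-0.01,-0.08],
  [0.03,-0.164,-0.123,-0.01,-0.1],
  [0.03,-0.2,-0.15,-0.01,-0.12],
  [0.03,-0.237,-0.178,-0.01,-0.145],
  [0.03,-0.265,-0.199,-0.005,-0.145],
])

```text
t: 23.05
position: [632.6, -1.9, 176.5]
eef_rot: [0.047, 0.999, -0.0, -0.001]
force: [0.2, 0.5, 0.4]
width: 41.3
```

Run:
```python
from h import *
robot.grab_frame("side")
go(658,-32,150,-5.4)
```

```text
shift [-0.0257 -0.0239  0.0251] spin -0.003 cur yaw -5.59 pos [634.8  -5.6 175. ] w 41.5 J [-0.12  0.53  0.07  1.11 -0.   -0.03]
```

>>> step_arm([
  [0.03,-0.015,-0.015,0,-0.003],
  [0.03,-0.026,-0.024,0.005,-0.003],
  [0.03,-0.026,-0.024,0.025,-0.003],
  [0.03,-0.026,-0.024,0.025,-0.003],
])

```text
t: 23.5
position: [653.3, -25.6, 149.1]
eef_rot: [0.046, 0.999, 0.0, -0.003]
force: [-0.5, 0.5, -0.3]
width: 41.5
```

Run:
```python
from h import *
robot.grab_frame("side")
s=robot.get_state();im=robot.grab_frame("wrist");cv2.imwrite("pics/w19.png",im[:,:,::-1])
force(2)
go(658,-32,78,-5.4)
```

```text
F [-0.37  0.19  0.56] sd [0.25 0.22 0.01] eff [-2.500e-01 -7.109e+01  3.209e+01  1.000e-02 -1.000e-02  0.000e+00] pos [655.4 -25.4 153.4] w 41.45 t 23.7
shift [-0.0032 -0.0063  0.0754] spin 0.004 cur yaw -5.17 pos [655.4 -25.4 153.4] w 41.4 J [-0.15  0.59  0.11  1.09 -0.   -0.06]
```

View pics/w19.png

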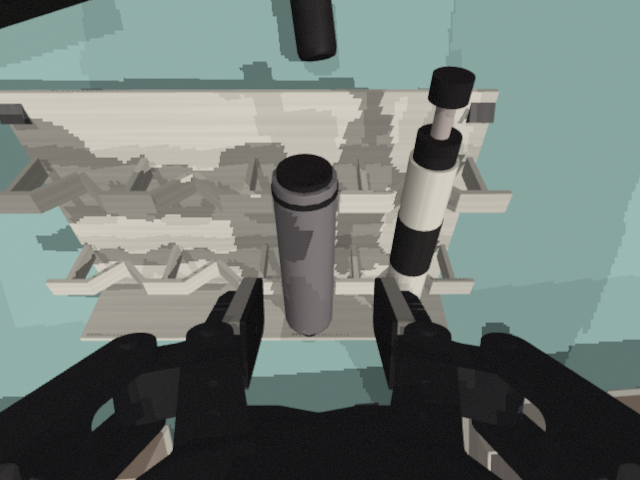

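Run:
```python
from h import *
s=robot.get_state();W=cam("wrist",s)
t=onz(W,(305.5,173),112.5); y=np.radians(-5.4);print(t.round(1),(t[:2]+47.6*np.array([np.cos(y),np.sin(y)])).round(1)); print(onz(W,(308,290),70).round(1))
```

```text
[611.9 -27.1 112.5] [659.3 -31.6]
[686.8 -34.4  70. ]
```

>>> step_arm([
  [0.03,-0.004,-0.006,0,0.003],
  [0.03,-0.004,-0.006,0.03,0.003],
  [0.03,-0.004,-0.006,0.06,0.003],
  [0.03,-0.004,-0.006,0.075,0.003],
  [0.03,-0.004,-0.006,0.075,0.003],
  [0.03,-0.004,-0.006,0.075,0.003],
])

```text
t: 24.3
position: [659.3, -32.4, 78.7]
eef_rot: [0.047, 0.999, -0.0, 0.0]
force: [-0.2, -0.1, 0.7]
width: 41.4
```

>>> step_arm([
  [1,0,0,0,0],
  [1,0,0,0,0],
  [1,0,0,0,0],
  [1,0,0,0,0],
])

```text
t: 24.7
position: [660.1, -32.3, 79.7]
eef_rot: [0.047, 0.999, -0.0, 0.002]
force: [0.1, 0.4, 7.2]
width: 27.8
```

>>> step_arm([
  [1,0,0,-0.01,0],
  [1,0,0,-0.025,0],
  [1,0,0,-0.05,0],
  [1,0,0,-0.08,0],
  [1,0,0,-0.1,0],
  [1,0,0,-0.1,0],
  [1,0,0,-0.1,0],
  [1,0,0,-0.1,0],
])

```text
t: 25.5
position: [658.0, -32.1, 176.8]
eef_rot: [0.047, 0.999, 0.0, -0.001]
force: [0.2, 0.2, -0.6]
width: 27.9
```

Run:
```python
from h import *
s=robot.get_state();im=robot.grab_frame("wrist");cv2.imwrite("pics/w20.png",im[:,:,::-1])
force(10)
```

```text
F [-0.02 -0.02 -0.51] sd [0.47 0.53 0.36] eff [ 0.000e+00 -7.294e+01  3.350e+01  1.000e-02 -0.000e+00  0.000e+00] pos [658.7 -32.2 177.8] w 27.5 t 26.05
```

View pics/w20.png

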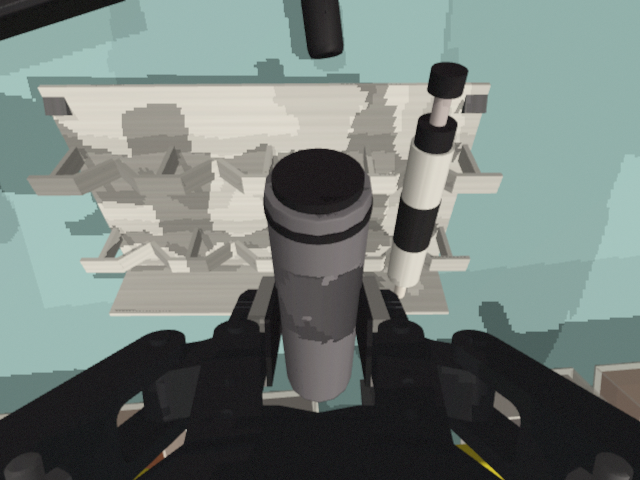

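−0.5 N, so the third is **empty** and goes to the scrap box. I'll take a viewing pose first.

Run:
```python
from h import *
go(520,-265,270,10)
```

```text
shift [ 0.1163 -0.2448 -0.0922] spin -0.268 cur yaw -5.37 pos [658.7 -32.2 177.8] w 27.5 J [-0.16  0.58  0.16  1.15 -0.   -0.07]
```

>>> step_arm([
  [1,0.005,-0.01,-0.025,-0.03],
  [1,0.02,-0.04,-0.05,-0.07],
  [1,0.036,-0.075,-0.07,-0.11],
  [1,0.053,-0.11,-0.085,-0.15],
  [1,0.07,-0.145,-0.092,-0.19],
  [1,0.087,-0.18,-0.092,-0.23],
  [1,0.103,-0.215,-0.092,-0.268],
  [1,0.116,-0.245,-0.092,-0.268],
])

```text
t: 26.85
position: [519.2, -266.8, 270.1]
eef_rot: [-0.087, 0.996, -0.0, 0.0]
force: [1.1, 0.2, -0.3]
width: 28.1
```

>>> step_arm([
  [1,0,0,0,0],
  [1,0,0,0,0],
  [1,0,0,0,0],
])

```text
t: 27.15
position: [520.7, -264.5, 269.8]
eef_rot: [-0.087, 0.996, 0.0, 0.0]
force: [-0.3, -0.1, 0.2]
width: 27.7
```

Run:
```python
from h import *
import pickle
robot.grab_frame("side")
s=robot.get_state();im=robot.grab_frame("wrist");cv2.imwrite("pics/w21.png",im[:,:,::-1]);pickle.dump(s,open("w21.pkl","wb"))
go(427,-279,90,10)
```

```text
shift [0.095  0.0018 0.1798] spin 0.001 cur yaw 10.06 pos [ 520.8 -264.2  269.8] w 28.0 J [-0.59  0.39  0.09  1.27  0.   -0.77]
```

View pics/w21.png

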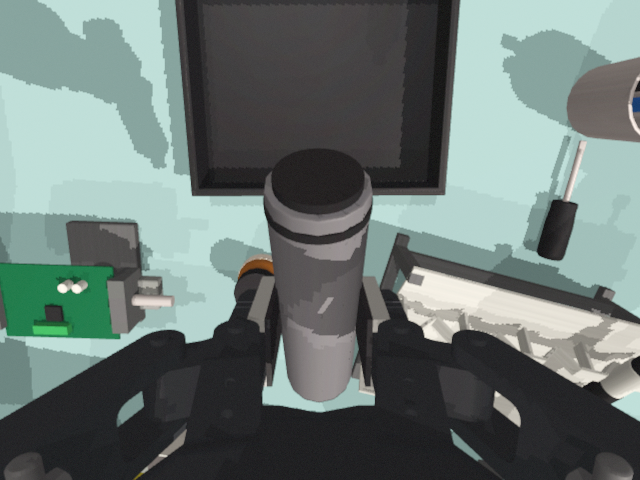

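Run:
```python
from h import *
import pickle
s=pickle.load(open("w21.pkl","rb"));W=cam("wrist",s)
A=onz(W,(192,194),45);B=onz(W,(446,194),45);C=onz(W,(178,0),45);D=onz(W,(459,0),45)
for p in (A,B,C,D): print(p.round(1))
d=B-A;print(np.linalg.norm(d),"yaw",np.degrees(np.arctan2(-d[0],d[1])),"side yaw",np.degrees(np.arctan2(*(A-C)[[1,0]])),np.degrees(np.arctan2(*(B-D)[[1,0]])))
y=np.arctan2(-d[0],d[1]);x=np.array([np.cos(y),np.sin(y),0]);c=(A+B)/2-x*93.5;print("bin centre",c.round(1))
```

```text
[ 539.6 -378.2   45. ]
[ 499.1 -149.4   45. ]
[ 382.3 -404.6   45. ]
[ 342.5 -179.6   45. ]
232.36549196177612 yaw 10.045479947912305 side yaw 9.51210711131281 10.913670256105249
bin centre [ 427.3 -280.1   45. ]
```

The box centre is (427,−280) with yaw 10°, in agreement with the earlier estimate. I'll lay the cartridge about 8 mm towards the robot so the nose has equal margin.

Run:
```python
from h import *
go(419.4,-281.4,90,10)
```

```text
shift [0.1029 0.0008 0.1798] spin 0.001 cur yaw 10.06 pos [ 520.8 -264.2  269.8] w 28.0 J [-0.59  0.39  0.09  1.27  0.   -0.77]
```

>>> step_arm([
  [1,0.02,0,0,0],
  [1,0.05,0.001,0.01,0],
  [1,0.08,0.001,0.035,0],
  [1,0.103,0.001,0.065,0],
  [1,0.103,0.001,0.1,0],
  [1,0.103,0.001,0.14,0],
  [1,0.103,0.001,0.18,0],
  [1,0.103,0.001,0.2,0],
])

```text
t: 28.05
position: [417.8, -280.1, 67.0]
eef_rot: [-0.088, 0.996, 0.001, -0.001]
force: [0.0, 0.2, -0.6]
width: 28.0
```

>>> step_arm([
  [1,0,0,0,0],
  [1,0,0,0,0],
])

```text
t: 28.25
position: [419.2, -281.7, 70.3]
eef_rot: [-0.088, 0.996, 0.0, 0.0]
force: [0.3, 0.0, -0.4]
width: 27.7
```

Run:
```python
from h import *
robot.grab_frame("side")
s=robot.get_state();im=robot.grab_frame("wrist");cv2.imwrite("pics/w22.png",im[:,:,::-1])
go(419.4,-281.4,38,10)
im=robot.grab_frame("side");cv2.imwrite("pics/d22.png",cv2.resize(im[280:440,230:440,::-1],None,fx=3.5,fy=3.5))
```

```text
shift [0.0003 0.0013 0.0333] spin 0.0 cur yaw 10.02 pos [ 419.8 -282.6   71.3] w 27.8 J [-0.74  0.41 -0.45  0.71  0.   -0.91]
```

View pics/w22.png

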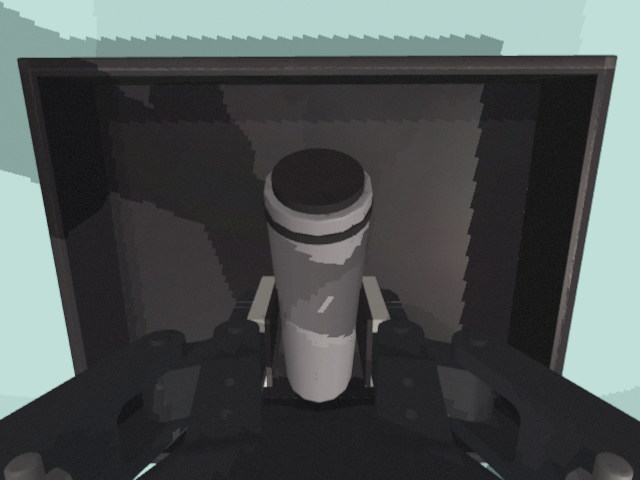

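View pics/d22.png

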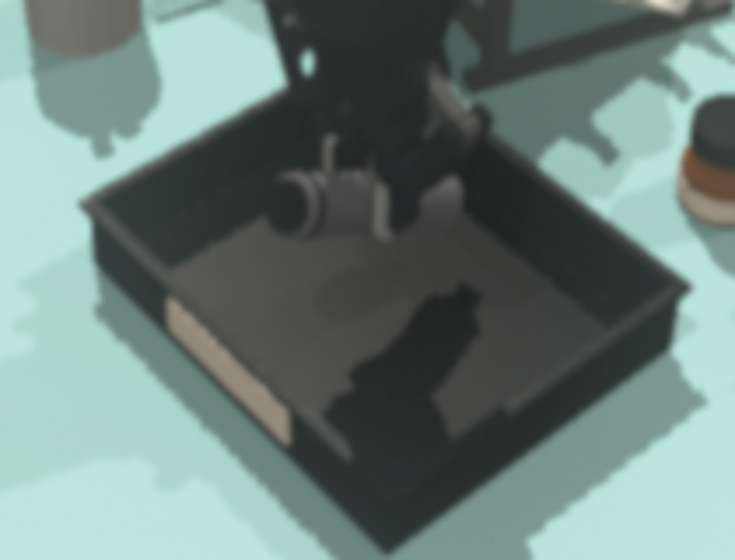

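It is centred well inside the box. Descending to nose contact.

>>> step_arm([
  [1,0,0,0.015,0],
  [1,0,0,0.028,0],
  [1,0,0,0.033,0],
  [1,0,0,0.037,0],
  [1,0,0,0.041,0],
])

```text
t: 28.9
position: [418.0, -282.8, 30.6]
eef_rot: [-0.087, 0.996, -0.001, -0.001]
force: [-15.4, 2.0, 24.7]
width: 27.5
```

>>> step_arm([
  [1,0,0,0.003,0],
  [1,0,0,0.006,0],
  [1,0,0,0.009,0],
])

```text
t: 29.2
position: [417.7, -283.0, 21.9]
eef_rot: [-0.087, 0.996, -0.001, -0.001]
force: [-16.1, -3.0, 25.3]
width: 28.0
```

Run:
```python
from h import *
s=robot.get_state();im=robot.grab_frame("wrist");cv2.imwrite("pics/w23.png",im[:,:,::-1])
force(1)
```

```text
F [-13.5    0.25  22.8 ] sd [0. 0. 0.] eff [  3.54 -47.53  24.12  -3.9    2.23   0.09] pos [ 417.6 -283.    21.7] w 27.79 t 29.3
```

View pics/w23.png

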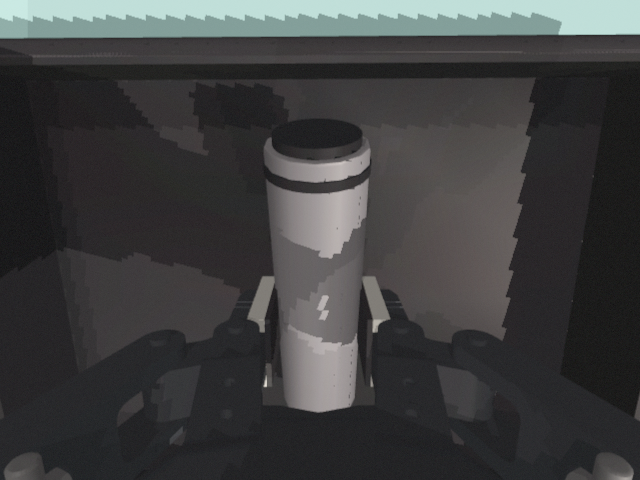

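>>> step_arm([
  [1,0,0,0.003,0],
  [1,0,0,0.006,0],
  [1,0,0,0.008,0],
])

```text
t: 29.6
position: [417.5, -282.8, 13.7]
eef_rot: [-0.087, 0.996, -0.001, -0.001]
force: [-12.2, -2.9, 18.7]
width: 27.7
```

>>> step_arm([
  [1,0,0,0.001,0],
  [1,0,0,0.002,0],
  [1,0,0,0.002,0],
])

```text
t: 29.9
position: [417.7, -283.2, 11.7]
eef_rot: [-0.087, 0.996, -0.001, -0.001]
force: [-12.1, -2.1, 19.9]
width: 27.7
```

Run:
```python
from h import *
s=robot.get_state();im=robot.grab_frame("wrist");cv2.imwrite("pics/w24.png",im[:,:,::-1])
im=robot.grab_frame("side");cv2.imwrite("pics/d24.png",cv2.resize(im[280:440,230:440,::-1],None,fx=3.5,fy=3.5))
force(1)
```

```text
F [-13.17  -1.51  18.95] sd [0. 0. 0.] eff [  3.77 -49.03  23.74  -3.36   2.32   0.05] pos [ 417.8 -283.2   11.8] w 27.79 t 30.05
```

View pics/w24.png

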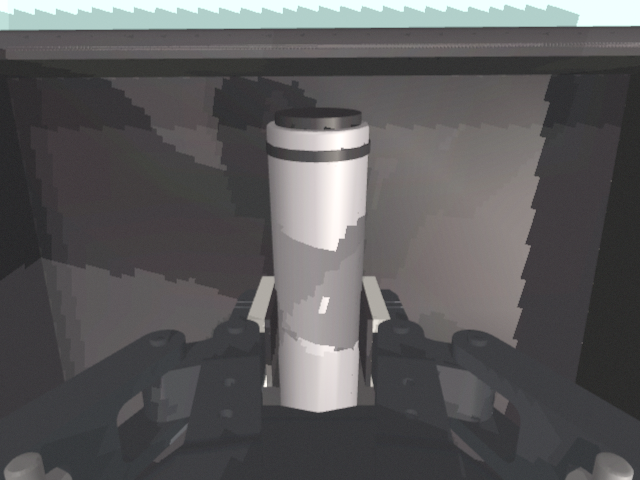

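View pics/d24.png

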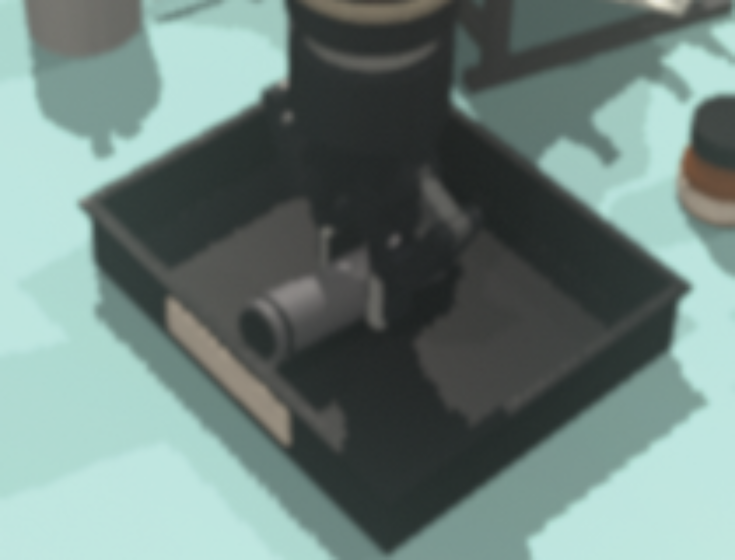

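>>> step_arm([
  [1,0,0,0.001,0],
  [1,0,0,0.002,0],
  [1,0,0,0.002,0],
])

```text
t: 30.35
position: [417.4, -282.9, 9.6]
eef_rot: [-0.087, 0.996, -0.001, -0.001]
force: [-13.2, -0.3, 19.8]
width: 28.1
```

>>> step_arm([
  [1,0,0,0.001,0],
  [1,0,0,0.0015,0],
  [1,0,0,0.0015,0],
])

```text
t: 30.65
position: [417.3, -282.8, 8.1]
eef_rot: [-0.087, 0.996, -0.001, -0.001]
force: [-14.2, -0.0, 21.1]
width: 27.3
```

Run:
```python
from h import *
s=robot.get_state();im=robot.grab_frame("wrist");cv2.imwrite("pics/w25.png",im[:,:,::-1])
force(1)
W=cam("wrist",s);R=Ro.from_quat(s["eef_rot"]).as_matrix();p=np.array(s["position"])
for d in (8,12):
  for L in (55,62,68):
   for tilt in (0,4,8):
    t=np.radians(tilt);ax=R[:,0]*np.cos(t)+np.array([0,0,1])*np.sin(t); up=-R[:,0]*np.sin(t)+np.array([0,0,1])*np.cos(t);c=p+[0,0,d];q=c+ax*L
    print(d,L,tilt,"top",proj(W,q+up*15)[1].round(),"capback bottom",proj(W,q+up*-13)[1].round(), "capctr",proj(W,q)[1].round())
```

```text
F [-13.96  -0.14  20.54] sd [0. 0. 0.] eff [  3.76 -49.09  24.47  -4.03   2.36   0.1 ] pos [ 417.3 -282.8    8.1] w 27.42 t 30.75
8 55 0 top 159.0 capback bottom 152.0 capctr 155.0
8 55 4 top 164.0 capback bottom 150.0 capctr 156.0
8 55 8 top 171.0 capback bottom 150.0 capctr 158.0
8 62 0 top 134.0 capback bottom 132.0 capctr 133.0
8 62 4 top 139.0 capback bottom 130.0 capctr 133.0
8 62 8 top 145.0 capback bottom 129.0 capctr 135.0
8 68 0 top 112.0 capback bottom 114.0 capctr 113.0
8 68 4 top 116.0 capback bottom 111.0 capctr 113.0
8 68 8 top 122.0 capback bottom 110.0 capctr 115.0
12 55 0 top 160.0 capback bottom 153.0 capctr 156.0
12 55 4 top 166.0 capback bottom 151.0 capctr 157.0
12 55 8 top 172.0 capback bottom 151.0 capctr 160.0
12 62 0 top 134.0 capback bottom 132.0 capctr 133.0
12 62 4 top 139.0 capback bottom 130.0 capctr 134.0
12 62 8 top 146.0 capback bottom 129.0 capctr 136.0
12 68 0 top 112.0 capback bottom 114.0 capctr 113.0
12 68 4 top 116.0 capback bottom 111.0 capctr 113.0
12 68 8 top 122.0 capback bottom 109.0 capctr 115.0
```

View pics/w25.png

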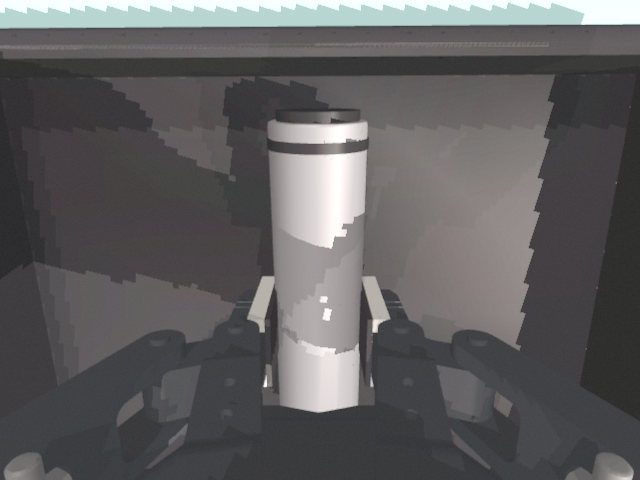

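The tail cap band nearly matches the level ones in the carrier, so I estimate 2–3° left. The barrel slid about 11 mm back through the pads, still well clear of the walls. I'll press a little further.

>>> step_arm([
  [1,0,0,0.001,0],
  [1,0,0,0.0015,0],
  [1,0,0,0.0015,0],
])

```text
t: 31.05
position: [417.2, -282.8, 6.7]
eef_rot: [-0.087, 0.996, -0.001, -0.001]
force: [-14.8, 0.9, 21.3]
width: 27.6
```

>>> step_arm([
  [1,0,0,0.001,0],
  [1,0,0,0.001,0],
])

```text
t: 31.25
position: [417.5, -283.0, 5.6]
eef_rot: [-0.087, 0.996, -0.001, -0.001]
force: [-12.9, -0.6, 18.8]
width: 27.9
```

Run:
```python
from h import *
s=robot.get_state();im=robot.grab_frame("wrist");cv2.imwrite("pics/w26.png",cv2.resize(im[80:240,220:420,::-1],None,fx=3,fy=3))
im=robot.grab_frame("side");cv2.imwrite("pics/d26.png",cv2.resize(im[300:420,250:400,::-1],None,fx=5,fy=5,interpolation=cv2.INTER_CUBIC))
force(1)
```

```text
F [-13.21  -0.34  18.3 ] sd [0. 0. 0.] eff [  3.85 -50.02  24.09  -3.55   2.4    0.06] pos [ 417.5 -283.     5.6] w 27.66 t 31.4
```

View pics/w26.png

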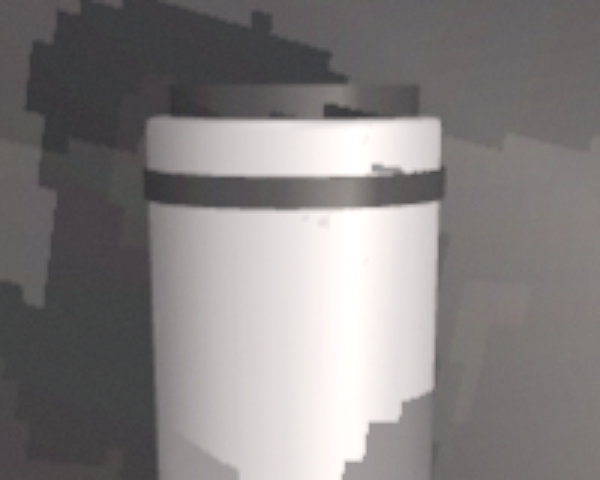

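View pics/d26.png

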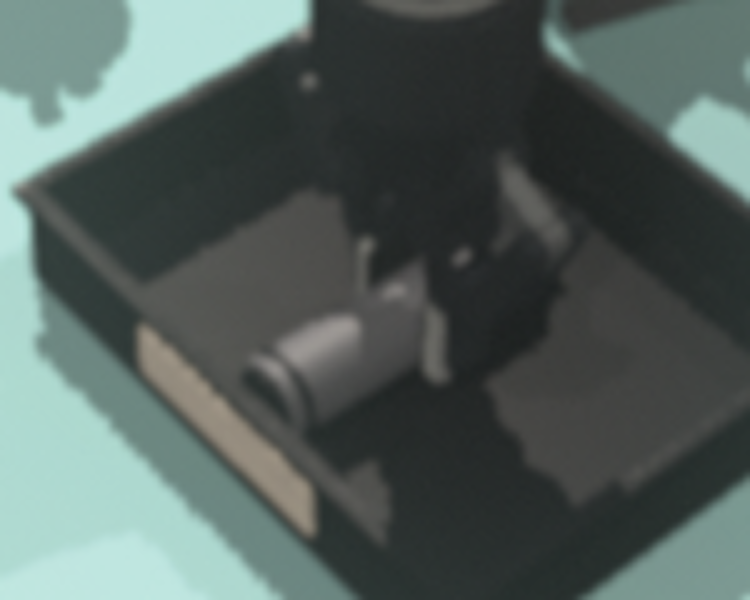

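>>> step_arm([
  [1,0,0,0.001,0],
  [1,0,0,0.001,0],
])

```text
t: 31.6
position: [417.5, -283.2, 4.8]
eef_rot: [-0.086, 0.996, -0.001, -0.001]
force: [-13.2, -1.1, 20.5]
width: 27.8
```

>>> step_arm([
  [1,0,0,0.001,0],
  [1,0,0,0.001,0],
])

```text
t: 31.8
position: [417.5, -283.1, 4.2]
eef_rot: [-0.087, 0.996, -0.001, -0.001]
force: [-15.7, 0.4, 28.5]
width: 27.6
```

Run:
```python
from h import *
s=robot.get_state();im=robot.grab_frame("wrist");cv2.imwrite("pics/w27.png",cv2.resize(im[80:240,220:420,::-1],None,fx=3,fy=3))
force(2)
```

```text
F [-14.7    0.33  29.01] sd [0.44 0.27 0.53] eff [  3.78 -45.61  23.42  -4.79   2.57   0.17] pos [ 417.5 -283.1    4.3] w 27.88 t 31.95
```

View pics/w27.png

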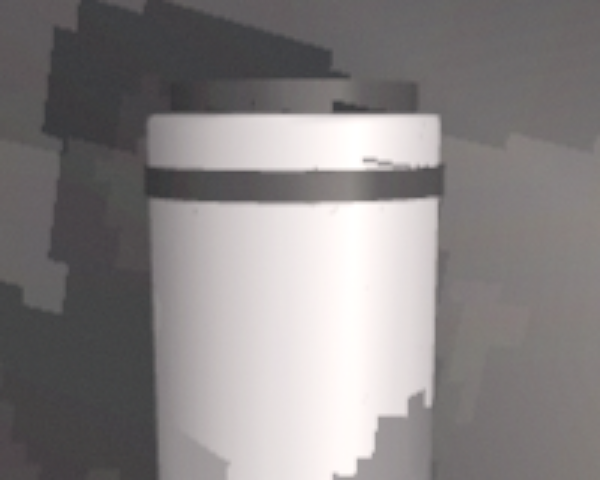

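The force stepped from 20 to 29 N in 0.6 mm with the ring straight, so tail and nose are both on the floor. Releasing gently.

>>> step_arm([
  [1,0,0,-0.0008,0],
  [1,0,0,-0.0008,0],
  [0.4,0,0,-0.0008,0],
  [0.3,0,0,-0.0008,0],
  [0.2,0,0,-0.0008,0],
  [0.1,0,0,-0.0008,0],
  [0.03,0,0,-0.0008,0],
  [0.03,0,0,-0.0008,0],
])

```text
t: 32.75
position: [418.8, -282.0, 2.6]
eef_rot: [-0.087, 0.996, 0.0, 0.0]
force: [0.8, 0.4, 0.3]
width: 41.4
```

Run:
```python
from h import *
s=robot.get_state();im=robot.grab_frame("wrist");cv2.imwrite("pics/w28.png",im[:,:,::-1])
force(1)
```

```text
F [ 0.57 -0.26  0.16] sd [0. 0. 0.] eff [ 1.000e-02 -5.720e+01  2.241e+01  0.000e+00  0.000e+00  0.000e+00] pos [ 418.7 -282.     2.6] w 41.34 t 32.85
```

View pics/w28.png

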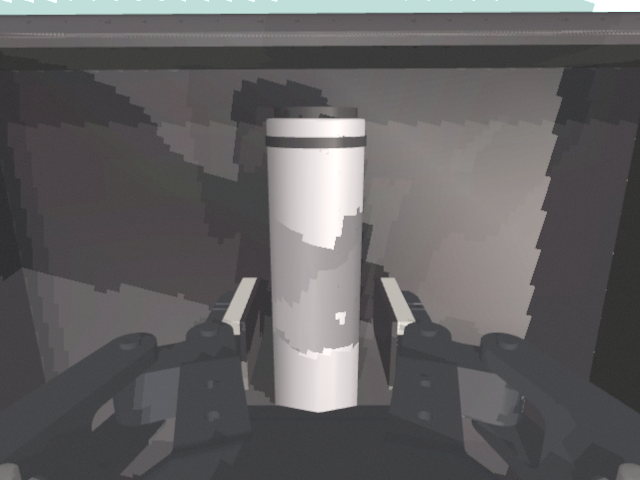

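It lies flat and still between the open fingers, with no force. Withdrawing upward.

>>> step_arm([
  [0.03,0,0,-0.01,0],
  [0.03,0,0,-0.03,0],
  [0.03,0,0,-0.06,0],
  [0.03,0,0,-0.1,0],
  [0.03,0,0,-0.14,0],
  [0.03,0,0,-0.18,0],
  [0.03,0,0,-0.22,0],
  [0.03,0,0,-0.25,0],
])

```text
t: 33.65
position: [418.9, -282.2, 256.1]
eef_rot: [-0.087, 0.996, -0.001, 0.001]
force: [0.2, -0.3, 0.2]
width: 41.6
```

>>> step_arm([
  [0.03,0,0,0,0],
  [0.03,0,0,0,0],
  [0.03,0,0,0,0],
])

```text
t: 33.95
position: [418.1, -281.5, 251.8]
eef_rot: [-0.087, 0.996, 0.001, -0.001]
force: [-0.8, 0.1, -0.5]
width: 41.7
```

Run:
```python
from h import *
for n in ("scene","side","wrist"): cv2.imwrite(f"pics/end_{n}.png",robot.grab_frame(n)[:,:,::-1])
force(2)
```

```text
F [-0.39 -0.01  0.18] sd [0.43 0.09 0.12] eff [ 1.000e-02 -5.074e+01  3.345e+01  2.000e-02 -0.000e+00  0.000e+00] pos [ 418.4 -281.8  251.9] w 41.7 t 34.2
```

View pics/end_scene.png

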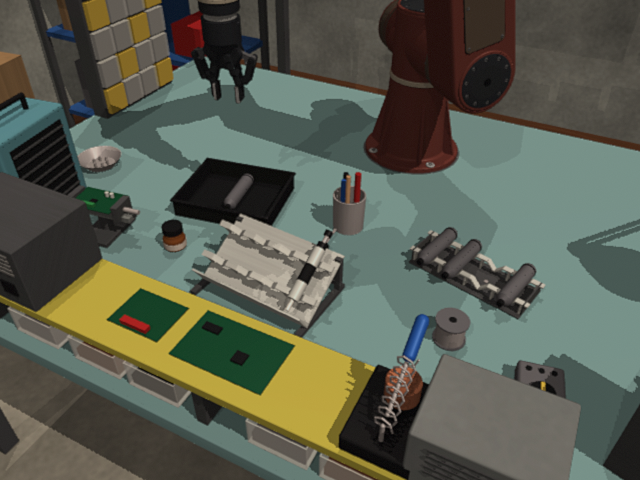

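View pics/end_side.png

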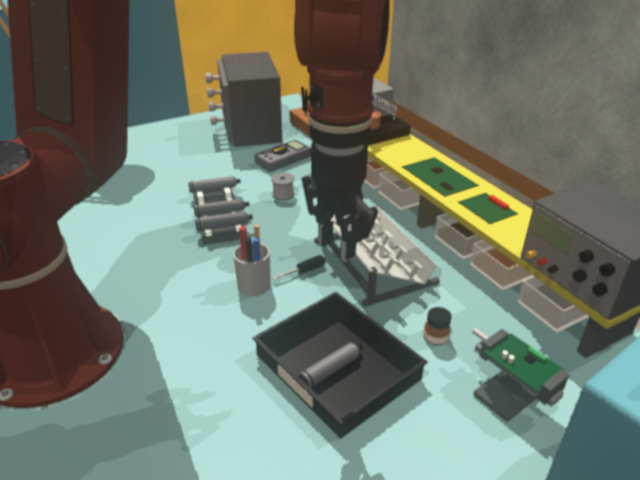

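View pics/end_wrist.png

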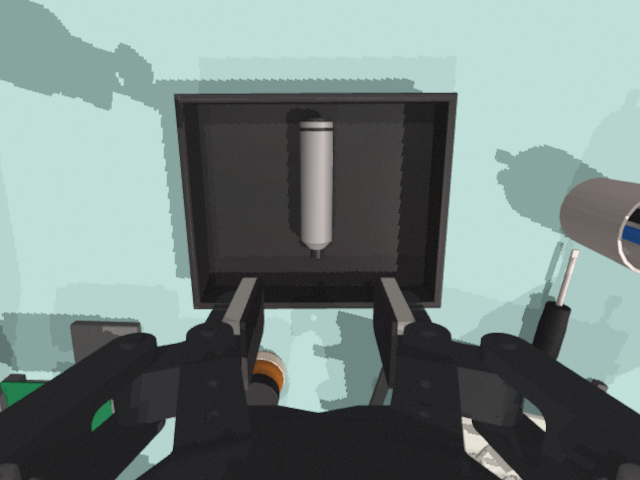

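The final views show two cartridges plus the stock in the carrier (scene pixels (437,247), (462,259), (517,284)). One lies in the box at (238,191), and the pump and bystanders haven't moved. I'll check the box clearance and how far the bystanders shifted, in numbers.

Run:
```python
from h import *
s=robot.get_state();W=cam("wrist",s)
y=np.radians(10);X=np.array([np.cos(y),np.sin(y)]);c=np.array([427.3,-280.1])
for n,p,z in (("tail",(317,122),33),("nose tip",(317,258),18),("barrel nose end",(316,242),25)): print(n,((onz(W,p,z)[:2]-c)@X).round(1))
a=cv2.imread('pics/scene0.png');b=cv2.imread('pics/end_scene.png')
d=cv2.absdiff(a,b).max(2)
for n,(u,v,w,h) in dict(pump=(300,228,36,75),stock=(492,258,50,52),pot=(330,170,38,66),spool=(432,305,40,46),jar=(158,218,32,34)).items(): print(n,"changed px frac",(d[v:v+h,u:u+w]>40).mean().round(3))
```

```text
tail -74.3
nose tip 54.2
barrel nose end 35.8
pump changed px frac 0.0
stock changed px frac 0.0
pot changed px frac 0.0
spool changed px frac 0.0
jar changed px frac 0.0
```

The tail is at −74 and the nose at +54, inside the walls at ±89. No pixels changed around the pump, stock, pot, spool or jar, and the arm is clear. Handing in.

```bash
python3 -c "
from workcell import robot
print(robot.sign_off())"
```

```text
the job is handed in; nothing more can be done
None
```

I weighed all three cartridges as I lifted them clear of the rack and sorted them: two full, one empty. The job is handed in at about 34 s of the 72 s allowed; no verdict was reported.

| Cartridge (rack position) | Vertical force when lifted | Judged | Laid in |
|---|---|---|---|
| −y end | −2.4 N | full | carrier notch y = −87 |
| middle | −2.9 N | full | carrier notch y = −29 |
| next to the pump | −0.5 N | empty | scrap box, flat on the floor |

- **Laying down:** The tool can't tilt, so I lowered each one nose first and pressed until it pivoted level in the grip. I released it only when the force showed both ends supported. The highest wrist reading was about 52 N, well under the limit.
- **Final checks:** The two full cartridges sit level beside the stock one. The empty lies between −74 and +54 mm along the box, whose inner walls are at ±89 mm. The scene image showed no change around the pump, stock, pot, spool or jar. I only looked at the driver, which appeared unmoved.
- **Small deviations:** The −y cartridge read a little light for 0.3 kg, but far from empty. The second carrier cartridge sits about 1–2 mm off-centre along its notch. The empty one slid about 11 mm back through the pads while being levelled, and tail contact was shown only by a 9 N force step and the straight tail ring.

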